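# Clear the tasting mat and nest the beakers

### The arm

A 6-joint arm with a two-finger parallel gripper is mounted at the origin on the work surface. World frame = base frame: x ahead of the robot, y to its left, z up, the work surface at z = 0. Lengths are in mm, angles in rad, forces in N, time in s.
With the tool pointing down it reaches from about 350 to 975 mm from the base axis. Payload 7.1 kg.
Tool frame: the origin (TCP) lies at the very end of the fingers, on their centre line; the grasp point (between the pads) lies 19 mm behind it; y points along the fingers, x is the direction in which the jaws open and shut, and the axes are right-handed (so a half turn about y gives the same grasp; the last joint's range is limited). The gripper opens to 88 mm and grips with 3 to 60 N. Pads are 20 mm wide; open, the fingers measure 115 mm over their backs; the gripper's body (75 mm by 178 mm) begins 61 mm behind the grasp point.
Start: joints at [1.248, 0.423, 1.63, -0, 1.089, -0.019], TCP at [186.936, 596.372, 186.475] pointing down, gripper open.
Joint ranges: [-3, 3], [-0.9, 2.11], [0.09, 2.58], [-1.31, 4.45], [0.11, 2.69], [-2.54, 2.54]. Speed limits (rad/s): [2.39, 2.39, 3.01, 3.14, 3.14, 3.14].

### API

Orientations are given as a rotation vector (axis times angle).
In Python, from workcell import ctrl gives the robot as it stands. The module is installed in compiled form; this text tells all that it offers.
- The arm moves only by the tool carry_out, never from a script. Its arguments are lists of equal length, an entry for each row: "delta_pos": the shift along the tool's x, y, z in cm, a list of three; "rotation": the turn, a rotation vector about the tool's x, y, z in rad, a list of three. In form: {"delta_pos": [[dx, dy, dz], ...], "rotation": [[wx, wy, wz], ...]}. A call has 1 to 12 rows; each row is the pose to reach, as a shift and turn from the pose commanded when the call began, along the tool's axes at that moment; what a row does not reach only later rows make up. A row lasts 1/12 s, in which the tool goes at most 41.7 mm and 7.16 degrees, less where a joint would pass 70% of its speed; a pose out of reach is approached as far as the arm can. A call with a gripper value outside its range is refused whole. "hand" is the closure in counts, from 0 (fully open) to 255 (shut), set as the call begins (left out, the last holds). The fingers move at their own pace and stop on an object; the grip force is fixed at half the most. Time passes only in rows, so rows that repeat a pose let the fingers close. It gives the time, the measured TCP pose, the force and the opening at its end, in the units of the state.
- ctrl.get_obs(): the state, without advancing time (a new reading comes with each control period).
- ctrl.get_image(name): name is "scene" or "top" or "wrist"; returns the picture (480x640x3 uint8, red, green, blue); there is no depth.
- ctrl.camera_info(name): a dict with "fov_y" (degrees; the focal length in pixels is half the picture's height over the tangent of half this angle, whatever the lens; pixels are square), "cx", "cy" (the principal point, pixels), "k1" (the pictures are not rectified: a ray, as slopes to the right and down, at radius r is drawn at 1 + k1 r^2 times it, then the intrinsics apply), "R" (3x3) and "t" (3): a world point X has camera coordinates R X + t; the wrist camera has in their place "T_tool_cam" (4x4, takes a point from camera to tool coordinates, whose origin is the TCP and whose axes are the tool frame's). Camera axes: x right, y down, z forward; pixel columns grow to the right and rows downward; lengths in mm; the calibration is good to about 2 mm. A picture is of the moment at which its call begins: read the wrist's pose just before it. camera_info takes no time and is no camera call.
- ctrl.close_job(): hands the job in, once; it reports no verdict.
The state is a dict: "t": time; "qpos": joint angles; "qvel": joint speeds; "joint_torque": joint torques, N m; "ee_pos": TCP position; "orientation": TCP orientation; "ft_force": force on the tool from outside, world axes, zero at the start; "moment": the same for the moment, N m; "width": finger opening in mm.
Only numpy, scipy, OpenCV 4.12 (cv2) and the standard library are available. Lean on these libraries where they do the work, as an engineer would, in place of code of your own. Each camera call takes 0.05 s, during which the arm holds its last target.

### The job

Closing time at the nut counter: move the amber jar with the wooden lid from the round cork mat to the middle of the empty square wooden board, and nest the three stepped steel beakers into one another, mouth up and fully home, as a single upright stack in the middle of the cork mat. Keep everything upright and leave all the other things on the counter where they are.

Things in the scene. Friction and masses are not known exactly. Their poses are not given: they have to be found in the camera images.
- beaker_a_mid (a point): one of three identical stepped steel beakers, mouth up, 110 mm tall: tapering lower part (38 mm wide at the foot, 56 mm at the step), step at 66 mm up, then a straight collar to the rim, 67 mm outer diameter, wall 2.5 mm; 0.11 kg. Nested, the step rests on the lower rim, so it sits 44 mm above the lower beaker, about 3 mm of play sideways. Point: on the axis, 55 mm above the foot; z up the axis
- beaker_b_mid (a point): one of three identical stepped steel beakers, mouth up, 110 mm tall: tapering lower part (38 mm wide at the foot, 56 mm at the step), step at 66 mm up, then a straight collar to the rim, 67 mm outer diameter, wall 2.5 mm; 0.11 kg. Nested, the step rests on the lower rim, so it sits 44 mm above the lower beaker, about 3 mm of play sideways. Point: on the axis, 55 mm above the foot; z up the axis
- beaker_c_mid (a point): one of three identical stepped steel beakers, mouth up, 110 mm tall: tapering lower part (38 mm wide at the foot, 56 mm at the step), step at 66 mm up, then a straight collar to the rim, 67 mm outer diameter, wall 2.5 mm; 0.11 kg. Nested, the step rests on the lower rim, so it sits 44 mm above the lower beaker, about 3 mm of play sideways. Point: on the axis, 55 mm above the foot; z up the axis
- jar_mid (a point): amber glass storage jar with a pale wooden lid, closed, the thing that stands on the cork mat at the start: 62 mm in diameter and 95 mm tall in all, the top 25 mm being the lid, 58 mm in diameter; about 0.25 kg; the point is at its centre, 47.5 mm above its foot
- mat: round cork mat, fixed, 130 mm in diameter, 5 mm thick; origin at the centre of its underside, on the counter
- board: square dark wooden board, fixed, 100 x 100 mm, 12 mm thick, with nothing on it at the start; origin at the centre of its underside, on the counter
- bottle_mid (a point): bystander, loose: green glass bottle with a white cap, round, 64 mm in diameter, 220 mm tall: too tall to carry things over at ordinary height; the point is at its centre, half-way up
- canister_mid (a point): bystander, loose: white round canister with a brass lid, 72 mm in diameter, 135 mm tall; the point is at its centre, half-way up
- tumbler_mid (a point): bystander, loose: plain straight-sided steel tumbler, open at the top, no step, 62 mm in diameter, 100 mm tall; it is not one of the beakers; the point is at its centre, half-way up
- bowl_mid (a point): bystander, loose: white ceramic bowl, 100 mm across the rim, 45 mm tall; the point is at its centre, half-way up
- carton_mid (a point): bystander, loose: cardboard carton, 55 x 65 mm (its x, y), 105 mm tall; the point is at its centre, half-way up
- spice_jar_mid (a point): bystander, loose: clear glass jar with a dark lid, 56 mm in diameter, 85 mm tall; the point is at its centre, half-way up
There are look-alikes about, which are no part of the job. Leave any red look-alike of the part that bears beaker_b_mid alone.

How it is judged:
By the outcome, as a careful person would: the job done as asked, in the order asked, and still so for the second after the job is handed in, with the robot touching nothing.
It also fails if it takes over 72 s, if anything falls off the work surface, if the arm or the gripper's body presses on something with over 40 N, if the wrist force passes 120 N, or if a joint passes its speed limit or range.

## Working session

There is one attempt and no reset: what is moved stays moved. The work goes in short steps, Python scripts to look and compute and a tool call to move; the robot and the scene stay as the last step left them, time stands still between calls to the robot, and variables do not carry over. Pictures are saved under pics/ and viewed, and the job is handed in when it is done.

Besides the shell and the picture viewer there is one more tool, called after "Emit:" as name(argument=value, ...) on one line, values as JSON. carry_out: Moves the arm, as the interface text tells. Its arguments: {"type":"object","properties":{"delta_pos":{"type":"array","items":{"type":"array","items":{"type":"number"}}},"rotation":{"type":"array","items":{"type":"array","items":{"type":"number"}}},"hand":{"type":"number"}},"required":["delta_pos","rotation"]}

```bash
mkdir -p pics; ls
python3 - <<'E'
from workcell import ctrl
import cv2,json
print(ctrl.get_obs())
for n in ["scene","top","wrist"]:
    print(n,ctrl.camera_info(n))
    cv2.imwrite(f"pics/{n}0.png",ctrl.get_image(n)[:,:,::-1])
E
```

```text
pics
{'t': 0.0, 'qpos': array([ 1.24797077e+00,  4.23857377e-01,  1.63066536e+00,  3.61716530e-06,
        1.08861393e+00, -1.90094465e-02]), 'qvel': array([ 0.0015339 , -0.00089762, -0.00035649, -0.00048737,  0.00108028,
       -0.00131342]), 'joint_torque': array([-1.80122373e-03, -5.44649506e+01, -2.73658633e+01,  6.43093348e-02,
        2.30150786e-02, -1.29449654e-04]), 'ee_pos': array([186.76494194, 595.80720336, 185.70110236]), 'orientation': array([-1.33865679, -0.98161698,  0.98371428]), 'ft_force': array([-0.76065937, -0.60659279, -0.0195835 ]), 'moment': array([-0.02944391, -0.02655295,  0.00549477]), 'width': 87.53187886302065}
scene {'fov_y': 49.35809046233861, 'cx': 320.64041440425393, 'cy': 239.95667074468645, 'k1': -0.004216253343553818, 'R': array([[-0.44010173,  0.89776145,  0.01829907],
       [ 0.70849801,  0.3596966 , -0.60716466],
       [-0.55167114, -0.25424936, -0.79436529]]), 't': array([ 245.0468661 , -328.00589381, 1493.42869408])}
top {'fov_y': 53.69326451323906, 'cx': 319.0696519989451, 'cy': 235.7959566432755, 'k1': -0.014923625735310406, 'R': array([[ 0.01455587, -0.99986766,  0.00726519],
       [-0.98135705, -0.01567825, -0.19155294],
       [ 0.19164149, -0.00434153, -0.98145539]]), 't': array([  3.65896183, 558.75833879, 966.31530364])}
wrist {'fov_y': 70.54221261282868, 'cx': 319.25069992111804, 'cy': 236.84301519022466, 'k1': -0.034110342461478316, 'T_tool_cam': array([[ 9.99998101e-01,  1.92337227e-03,  3.14441962e-04,
         3.15034948e-01],
       [ 1.93514978e-04, -2.58538529e-01,  9.66000927e-01,
        -1.97758854e+02],
       [ 1.93927476e-03, -9.65999032e-01, -2.58538410e-01,
         6.97407122e+01],
       [ 0.00000000e+00,  0.00000000e+00,  0.00000000e+00,
         1.00000000e+00]])}
```

View pics/scene0.png

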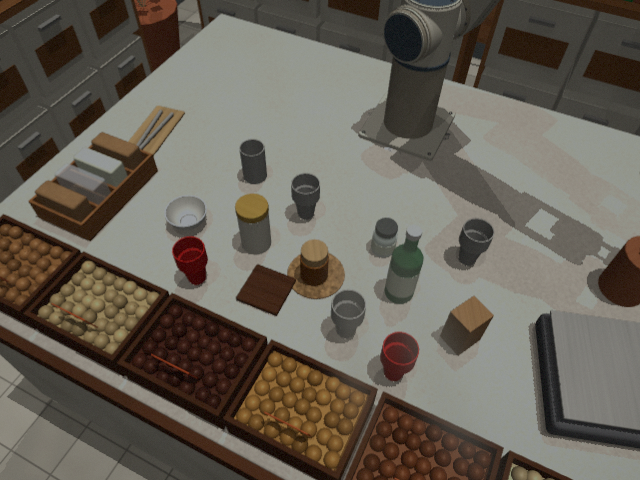

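View pics/top0.png

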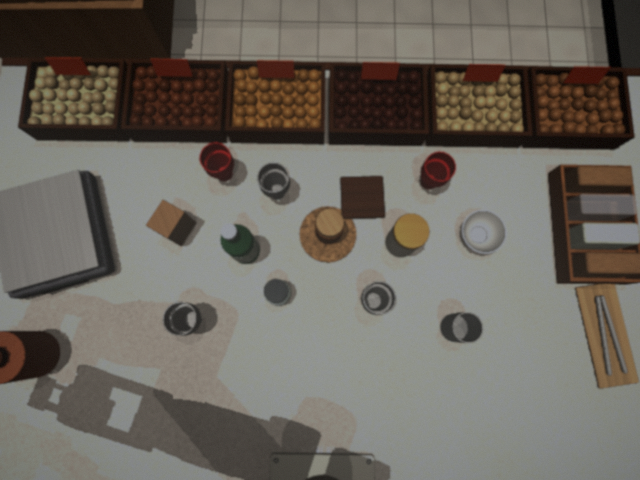

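View pics/wrist0.png

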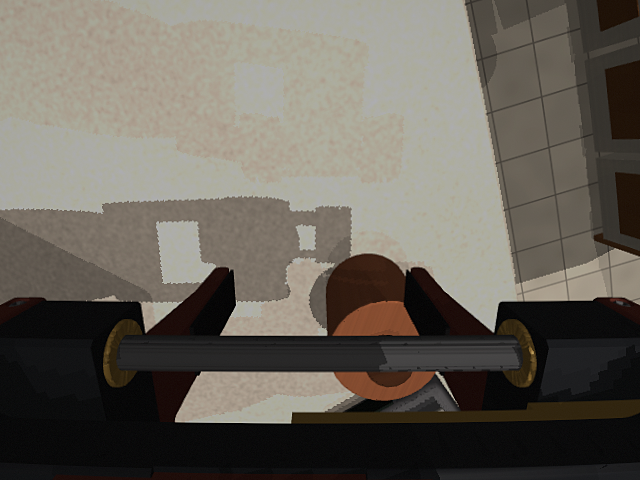

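The top view shows three grey stepped beakers at (275,180), (377,297) and (183,318). These could be mistaken for them:
- the plain tumbler at (462,327)
- the red look-alikes at (216,160) and (438,170)
- the clear spice jar at (278,291)

The jar on the mat is at (328,228) and the dark board is at (362,197). I'll check all of these in close crops.

```bash
cat > h.py <<'E'
import numpy as np, cv2
from scipy.spatial.transform import Rotation as Ro
from workcell import ctrl
def KD(n):
    c=ctrl.camera_info(n); f=240/np.tan(np.radians(c['fov_y']/2))
    return c,np.array([[f,0,c['cx']],[0,f,c['cy']],[0,0,1]]),np.array([c['k1'],0,0,0,0.])
def ext(n,obs=None):
    c,K,D=KD(n)
    if n!='wrist': R=np.array(c['R']);t=np.array(c['t'])
    else:
        T=np.eye(4);T[:3,:3]=Ro.from_rotvec(obs['orientation']).as_matrix();T[:3,3]=obs['ee_pos']
        W=np.linalg.inv(T@c['T_tool_cam']);R=W[:3,:3];t=W[:3,3]
    return R,t,K,D
def ray(n,px,obs=None):
    R,t,K,D=ext(n,obs)
    p=cv2.undistortPoints(np.array(px,float).reshape(-1,1,2),K,D).reshape(-1,2)
    d=np.c_[p,np.ones(len(p))]@R
    return -R.T@t,d
def onz(n,px,z,obs=None):
    c,d=ray(n,px,obs); s=(z-c[2])/d[:,2]; return c+d*s[:,None]
def proj(n,X,obs=None):
    R,t,K,D=ext(n,obs)
    return cv2.projectPoints(np.array(X,float).reshape(-1,1,3),cv2.Rodrigues(R)[0],t,K,D)[0].reshape(-1,2)
def circ(x,y,z,r,n=40):
    a=np.linspace(0,2*np.pi,n,endpoint=False);return np.c_[x+r*np.cos(a),y+r*np.sin(a),0*a+z]
E
python3 - <<'E'
from h import *
t=cv2.imread('pics/top0.png');s=cv2.imread('pics/scene0.png')
def crop(im,x,y,w=60,k=4): return cv2.resize(im[y-w//2:y+w//2,x-w//2:x+w//2],None,fx=k,fy=k,interpolation=cv2.INTER_CUBIC)
a=np.hstack([crop(t,*p) for p in[(275,182),(377,297),(183,318)]])
b=np.hstack([crop(s,*p) for p in[(347,313),(305,195),(475,240)]])
cv2.imwrite('pics/c1.png',np.vstack([a,b]))
cv2.imwrite('pics/c2.png',cv2.resize(t[160:330,220:480],None,fx=3,fy=3,interpolation=cv2.INTER_CUBIC))
E
```

```text
(no output)
```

View pics/c1.png

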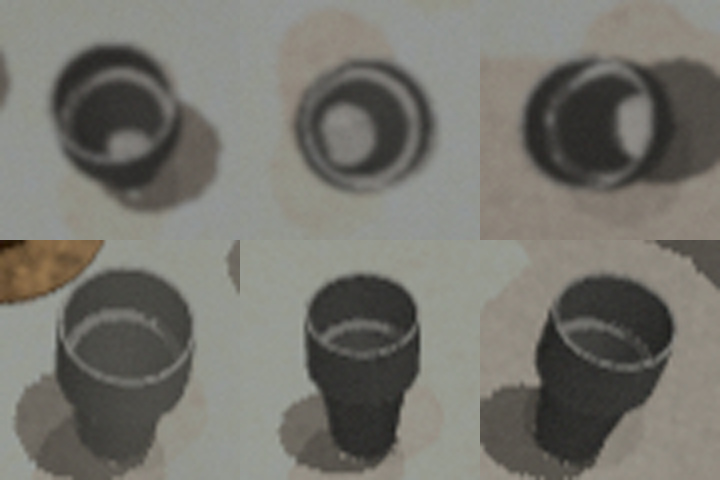

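View pics/c2.png

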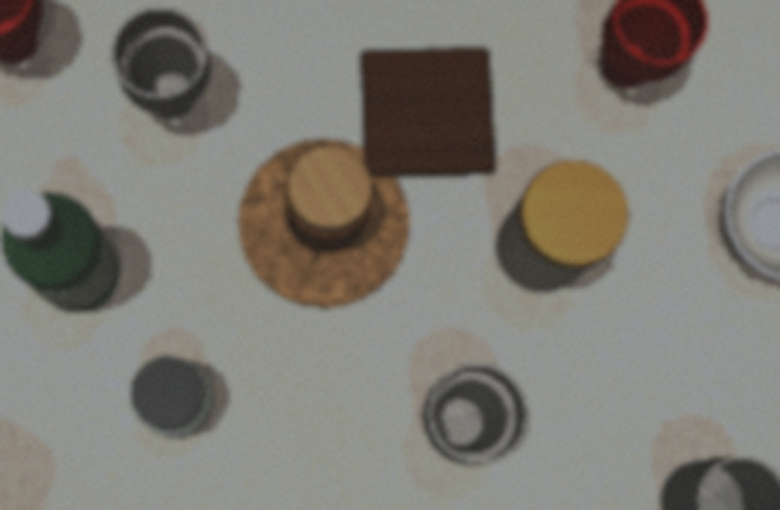

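```bash
cat > m.py <<'E'
from h import *
from scipy.optimize import least_squares
def fit(n,pts,z,r):
    P=onz(n,pts,z)[:,:2]
    s=least_squares(lambda c:np.hypot(*(P-c[:2]).T)-c[2],[*P.mean(0),r]).x
    return s
def c2(pts,o,oy=0,ox=0): return [((x-ox)/4+o[0]-.375,(y-oy)/4+o[1]-.375) for x,y in pts]
print('cam',-ext('top')[0].T@ext('top')[1])
B={1:(fit('top',c2([(53,108),(180,105),(113,44),(118,163)],(245,152)),110,33.5),fit('scene',c2([(62,330),(193,330),(128,270),(128,384)],(317,283),240),110,33.5)),
2:(fit('top',c2([(295,125),(434,125),(363,59),(363,191)],(347,267),0,240),110,33.5),fit('scene',c2([(306,320),(419,320),(362,274),(362,357)],(275,165),240,240),110,33.5)),
3:(fit('top',c2([(523,122),(660,118),(605,58),(605,188)],(153,288),0,480),110,33.5),fit('scene',c2([(552,312),(673,330),(600,275),(630,369)],(445,210),240,480),110,33.5))}
for k,v in B.items(): print(k,v[0].round(1),v[1].round(1))
t=cv2.imread('pics/top0.png');s=cv2.imread('pics/scene0.png')
hsv=cv2.cvtColor(t,cv2.COLOR_BGR2HSV)
def blob(m,name):
    c=max(cv2.findContours(m,cv2.RETR_EXTERNAL,cv2.CHAIN_APPROX_NONE)[0],key=cv2.contourArea);return c.reshape(-1,2).astype(float)
roi=np.zeros(t.shape[:2],np.uint8);roi[165:275,290:395]=255
print(t[190,362],t[250,328],t[220,329],t[200,300])
h,sa,v=cv2.split(hsv)
mb=((sa>90)&(v<90)).astype(np.uint8)*255; mb&=roi; mb[:,:335]=0; mb[222:]=0
cb=blob(mb,'b'); r=cv2.minAreaRect(cb.astype(np.float32)); print('board',r, onz('top',[r[0]],12), onz('top',cv2.boxPoints(r),12).round(1))
ml=((sa>70)).astype(np.uint8)*255&roi; ml[mb>0]=0; ml=cv2.morphologyEx(ml,cv2.MORPH_OPEN,np.ones((3,3),np.uint8))
cm=blob(ml,'m'); k=cm[(cm[:,1]>222)]; print('mat',fit('top',k,5,65))
E
python3 m.py
```

```text
cam [ 363.10206787   16.61411582 1055.40058494]
1 [670.  108.5  32.7] [673.4 114.6  31.6]
2 [ 424.3 -105.8   33.5] [ 427.3 -105.    32.6]
3 [378.  282.3  33. ] [380.8 287.7  32.3]
[31 39 55] [ 57  82 110] [ 78 113 141] [145 147 145]
board ((361.58489990234375, 197.96258544921875), (41.2513427734375, 42.25075149536133), 88.02507019042969) [[656.25054332 -83.63067839  12.        ]] [[ 702.7  -33.6   12. ]
 [ 707.9 -130.8   12. ]
 [ 610.5 -132.9   12. ]
 [ 605.6  -37.4   12. ]]
mat [573.47786804  -6.981285    62.45459325]
```

Run:
```python
from h import *
o=ctrl.get_obs();print(Ro.from_rotvec(o['orientation']).as_matrix().round(3))
from m import fit,blob
t=cv2.imread('pics/top0.png');h,sa,v=cv2.split(cv2.cvtColor(t,cv2.COLOR_BGR2HSV))
m=(sa>70).astype(np.uint8);m[:, :295]=0;m[:,362:]=0;m[:200]=0;m[270:]=0
cm=blob(m,'');k=cm[(cm[:,1]>220)|((cm[:,0]<312)&(cm[:,1]>210))]
print(len(k),fit('top',k,5,65))
s=cv2.imread('pics/scene0.png');h,sa,v=cv2.split(cv2.cvtColor(s,cv2.COLOR_BGR2HSV))
m=(sa>80).astype(np.uint8);m[:,:283]=0;m[:,350:]=0;m[:235]=0;m[302:]=0;cm=blob(m,'')
k=cm[(cm[:,1]>268)&(cm[:,0]>296)];print('scene mat',len(k),fit('scene',k,5,65))
# others, rough
for n,p,z in [('bottle',(229,230),220),('canister',(410.5,231),135),('tumbler',(462,325),100),('spice',(278,291),85),('carton',(171,220),105),('red1',(216,160),110),('red2',(438,168),110),('bowl',(482,232),45),('jarlid',(330,223),100)]:
    print(n,onz('top',[p],z).round(0))
a=s.copy();b=t.copy()
for n,im in(('scene',a),('top',b)):
    for x,y,z,r in [(672,111,110,33.5),(426,-105.5,110,33.5),(379.5,285,110,33.5),(573,-7,5,65),(577,-9,100,29)]:
        cv2.polylines(im,[(proj(n,circ(x,y,z,r))*16).astype(int)],True,(0,255,0),1,cv2.LINE_AA,4)
cv2.imwrite('pics/ov.png',np.vstack([cv2.resize(a[150:350,230:510],None,fx=2,fy=2)[:300],]) if 0 else cv2.resize(a[150:350,230:510],None,fx=2.8,fy=2.8))
cv2.imwrite('pics/ov2.png',cv2.resize(b[150:350,150:430],None,fx=2.8,fy=2.8))
```

```text
[[ 0.299 -0.    -0.954]
 [ 0.954 -0.001  0.299]
 [-0.001 -1.     0.   ]]
cam [ 363.10206787   16.61411582 1055.40058494]
1 [670.  108.5  32.7] [673.4 114.6  31.6]
2 [ 424.3 -105.8   33.5] [ 427.3 -105.    32.6]
3 [378.  282.3  33. ] [380.8 287.7  32.3]
[31 39 55] [ 57  82 110] [ 78 113 141] [145 147 145]
board ((361.58489990234375, 197.96258544921875), (41.2513427734375, 42.25075149536133), 88.02507019042969) [[656.25054332 -83.63067839  12.        ]] [[ 702.7  -33.6   12. ]
 [ 707.9 -130.8   12. ]
 [ 610.5 -132.9   12. ]
 [ 605.6  -37.4   12. ]]
mat [573.47786804  -6.981285    62.45459325]
114 [573.44610273  -6.99996869  62.43215069]
scene mat 62 [576.10723134  -3.1482676   62.60383317]
bottle [[534. 175. 220.]]
canister [[ 555. -169.  135.]]
tumbler [[ 374. -274.  100.]]
spice [[437.  94.  85.]]
carton [[577. 317. 105.]]
red1 [[706. 231. 110.]]
red2 [[ 696. -235.  110.]]
bowl [[ 575. -344.   45.]]
jarlid [[577. -10. 100.]]
```

View pics/ov.png

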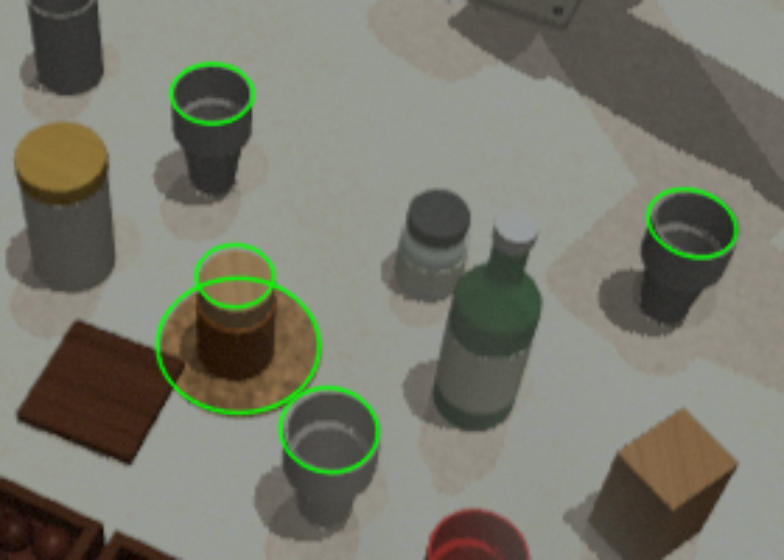

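View pics/ov2.png

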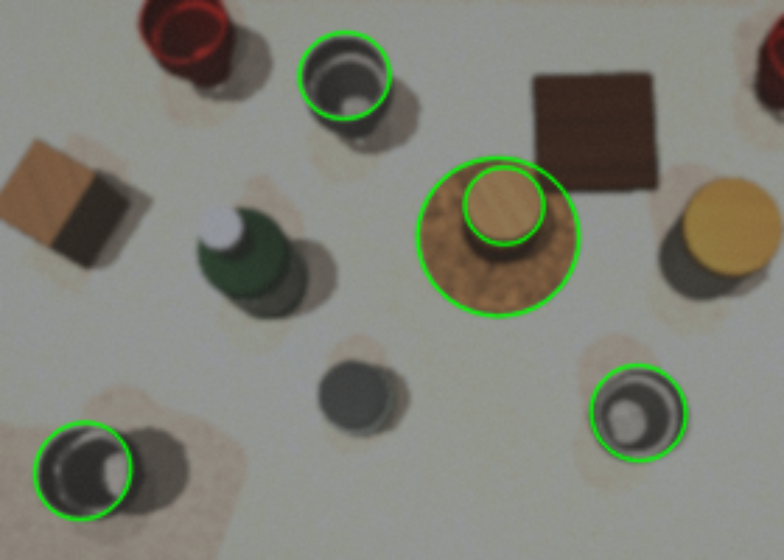

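Green fits land on all three beaker rims, the mat and the jar lid in both views, agreeing within about 5 mm. Next I'll move high above the jar and refine its position with the wrist camera.

```bash
cat > g.py <<'E'
# usage: g.py x y z yaw  -> prints delta (cm) & turn from stored commanded pose; stores new pose ; 'g.py show'
import sys,json,os,numpy as np
F='cmd.json'
c=json.load(open(F)) if os.path.exists(F) else [186.936,596.372,186.475,1.248+0.019]
def mat(a): x=np.array([np.cos(a),np.sin(a),0]);y=np.array([0,0,-1.]);return np.c_[x,y,np.cross(x,y)]
t=[float(v) for v in sys.argv[1:5]]
d=np.round(mat(c[3]).T@(np.array(t[:3])-c[:3])/10,2); r=round(-(t[3]-c[3]),3)
n=list(np.array(c[:3])+mat(c[3])@d*10)+[c[3]-r]
json.dump(n,open(F,'w'))
D=np.linalg.norm(d)*10
print('delta_pos',d.tolist(),'rotation',[0,r,0],'rows>=',int(np.ceil(max(D/41.7,abs(r)/.125))),'new',np.round(n,3))
E
python3 g.py 577 -8 300 0
```

```text
delta_pos [-46.0, -11.35, -55.3] rotation [0, 1.267, 0] rows>= 18 new [577.006  -7.991 299.975   0.   ]
```

```bash
rm cmd.json; python3 g.py 390 300 290 0.65; python3 g.py 577 -8 300 0
```

```text
delta_pos [-22.21, -10.35, -28.24] rotation [0, 0.617, 0] rows>= 9 new [389.964 299.964 289.975   0.65 ]
delta_pos [-3.75, -1.0, -35.84] rotation [0, 0.65, 0] rows>= 9 new [577.01   -8.047 299.975  -0.   ]
```

Emit:
carry_out(delta_pos=[[-7, -6, -4], [-22.2, -10.35, -28.2], [-22.2, -10.35, -28.2], [-22.2, -10.35, -28.2], [-22.2, -10.35, -28.2], [-22.2, -10.35, -28.2], [-22.2, -10.35, -28.2], [-22.2, -10.35, -28.2], [-22.2, -10.35, -28.2], [-22.2, -10.35, -28.2], [-22.2, -10.35, -28.2], [-22.2, -10.35, -28.2]], rotation=[[0, 0.1, 0], [0, 0.617, 0], [0, 0.617, 0], [0, 0.617, 0], [0, 0.617, 0], [0, 0.617, 0], [0, 0.617, 0], [0, 0.617, 0], [0, 0.617, 0], [0, 0.617, 0], [0, 0.617, 0], [0, 0.617, 0]], hand=0)

```text
t: 1.15
ee_pos: [389.4, 300.1, 289.7]
orientation: [-1.51, -0.507, 0.508]
ft_force: [-0.3, 0.5, 0.2]
width: 88.0
```

Emit:
carry_out(delta_pos=[[-3.75, -1, -35.8], [-3.75, -1, -35.8], [-3.75, -1, -35.8], [-3.75, -1, -35.8], [-3.75, -1, -35.8], [-3.75, -1, -35.8], [-3.75, -1, -35.8], [-3.75, -1, -35.8], [-3.75, -1, -35.8], [-3.75, -1, -35.8], [-3.75, -1, -35.8], [-3.75, -1, -35.8]], rotation=[[0, 0.65, 0], [0, 0.65, 0], [0, 0.65, 0], [0, 0.65, 0], [0, 0.65, 0], [0, 0.65, 0], [0, 0.65, 0], [0, 0.65, 0], [0, 0.65, 0], [0, 0.65, 0], [0, 0.65, 0], [0, 0.65, 0]])

```text
t: 2.15
ee_pos: [575.7, -5.7, 299.1]
orientation: [-1.57, 0.0, 0.003]
ft_force: [0.1, 0.0, 0.3]
width: 87.9
```

```bash
cat > w.py <<'E'
import sys
from h import *
import pickle
o=ctrl.get_obs(); im=ctrl.get_image('wrist')[:,:,::-1].copy()
cv2.imwrite(f'pics/{sys.argv[1]}.png',im); pickle.dump(o,open(f'pics/{sys.argv[1]}.pkl','wb'))
print(o['t'],o['ee_pos'],Ro.from_rotvec(o['orientation']).as_matrix().round(3).tolist(),o['qpos'].round(2),o['ft_force'].round(1),o['width'])
E
python3 w.py w1
```

```text
2.15 [575.6802279   -5.67130084 299.06008012] [[1.0, -0.002, -0.002], [0.002, 0.001, 1.0], [-0.002, -1.0, 0.001]] [-0.03  0.24  1.62  0.    1.28 -0.03] [0.1 0.  0.3] 87.87925592998702
```

View pics/w1.png

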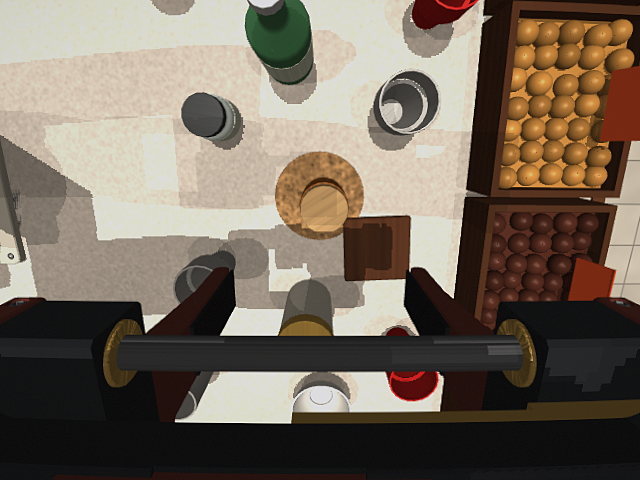

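The wrist view shows the lid at (325,207), the mat at (320,195), the board at (377,248) and beaker 1's rim at (408,100). I'll measure them now.

```bash
cat > m2.py <<'E'
from h import *
import pickle
from scipy.optimize import least_squares
def fitw(P,r=None):
    if r: return least_squares(lambda c:np.hypot(*(P-c).T)-r,P.mean(0),loss='soft_l1').x
    return least_squares(lambda c:np.hypot(*(P-c[:2]).T)-c[2],[*P.mean(0),40],loss='soft_l1').x
E
python3 - <<'E'
from m2 import *
im=cv2.imread('pics/w1.png');o=pickle.load(open('pics/w1.pkl','rb'))
h,s,v=cv2.split(cv2.cvtColor(im,cv2.COLOR_BGR2HSV))
for p in[(290,190),(325,207),(377,230),(395,260),(330,170),(304,215)]: print(p,h[p[1],p[0]],s[p[1],p[0]],v[p[1],p[0]])
m=((s>60)).astype(np.uint8)*255;m[:, :265]=0;m[:,372:]=0;m[:140]=0;m[245:]=0
c=max(cv2.findContours(m,0,1)[0],key=cv2.contourArea).reshape(-1,2).astype(float)
k=c[(c[:,0]<325)|(c[:,1]<200)];k=k[(k[:,0]>266)&(k[:,0]<371)&(k[:,1]<243)]
P=onz('wrist',k,5,o)[:,:2];print('mat',fitw(P))
m=((h<12)&(s>100)&(v<140)).astype(np.uint8)*255;m[:, :335]=0;m[:,425:]=0;m[:205]=0;m[300:]=0
cv2.imwrite('pics/mb.png',m)
c=max(cv2.findContours(m,0,1)[0],key=cv2.contourArea)
q=cv2.approxPolyDP(c,8,True).reshape(-1,2);print(q.tolist());P=onz('wrist',q,12,o);print(P.round(1))
r=cv2.minAreaRect(onz('wrist',c.reshape(-1,2),12,o)[:,:2].astype(np.float32));print('board',r)
cv2.imwrite('pics/cr.png',cv2.resize(im[60:260,260:460],None,fx=3,fy=3,interpolation=cv2.INTER_CUBIC))
E
```

```text
(290, 190) 15 140 124
(325, 207) 16 125 176
(377, 230) 12 164 56
(395, 260) 10 162 93
(330, 170) 15 139 165
(304, 215) 16 125 183
mat [575.89104251  -5.93630549  63.92635719]
[[408, 216], [346, 219], [346, 280], [405, 278]]
[[ 705.7  -32.7   12. ]
 [ 615.3  -37.6   12. ]
 [ 617.6 -132.9   12. ]
 [ 708.  -129.4   12. ]]
board ((661.6903686523438, -82.744384765625), (97.69558715820312, 98.3412857055664), 2.5433008670806885)
```

View pics/cr.png

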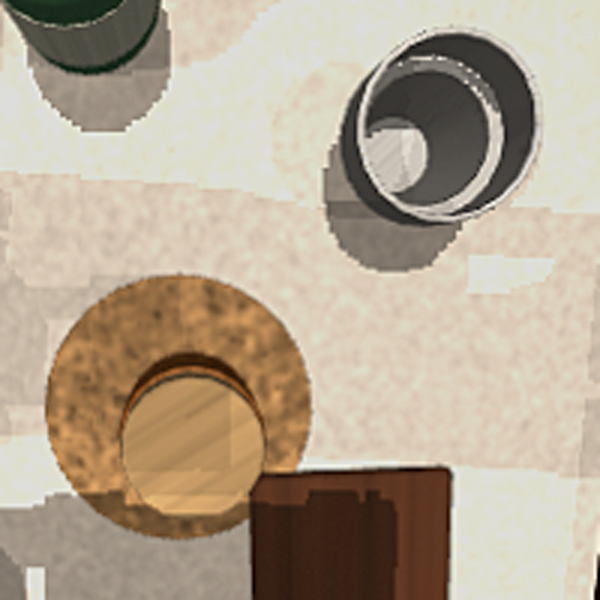

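Run:
```python
from m2 import *
im=cv2.imread('pics/w1.png');o=pickle.load(open('pics/w1.pkl','rb'))
def c3(p,k=3,ox=260,oy=60): return np.array(p,float)/k+[ox,oy]-0.33
lid=c3([(121,446),(266,446),(193,375),(193,518)]);print('lid',fitw(onz('wrist',lid,100,o)[:,:2]))
b=c3([(358,140),(541,122),(450,27),(448,222)]);print('beak1',fitw(onz('wrist',b,110,o)[:,:2]))
q=np.array([(78,322),(185,368),(130,463),(18,415)])/2.8+[230,150]-.3
P=onz('scene',q,12);print('scene board',P.mean(0),P.round(1).tolist())
```

```text
lid [582.13869538  -6.93977715  28.61695077]
beak1 [672.79665136 111.97437983  33.0009776 ]
scene board [664.69099485 -78.85175011  12.        ] [[617.3, -128.8, 12.0], [617.4, -31.6, 12.0], [711.0, -29.0, 12.0], [713.1, -126.0, 12.0]]
```

```bash
python3 g.py 581 -7 115 0
```

```text
delta_pos [0.4, 18.5, 0.1] rotation [0, -0.0, 0] rows>= 5 new [581.01   -7.047 114.975  -0.   ]
```

Emit:
carry_out(delta_pos=[[0.4, 18.5, 0.1], [0.4, 18.5, 0.1], [0.4, 18.5, 0.1], [0.4, 18.5, 0.1], [0.4, 18.5, 0.1], [0.4, 18.5, 0.1], [0.4, 18.5, 0.1]], rotation=[[0, 0, 0], [0, 0, 0], [0, 0, 0], [0, 0, 0], [0, 0, 0], [0, 0, 0], [0, 0, 0]])

```text
t: 2.78
ee_pos: [579.5, -5.0, 114.6]
orientation: [-1.571, 0.0, 0.003]
ft_force: [0.5, 0.6, -0.1]
width: 88.1
```

```bash
python3 w.py w2
```

```text
2.7833 [579.53818553  -4.95889077 114.61443036] [[1.0, -0.002, -0.002], [0.002, 0.0, 1.0], [-0.002, -1.0, 0.0]] [-0.03  0.45  1.78  0.    0.91 -0.03] [ 0.5  0.6 -0.1] 88.09210275489832
```

View pics/w2.png

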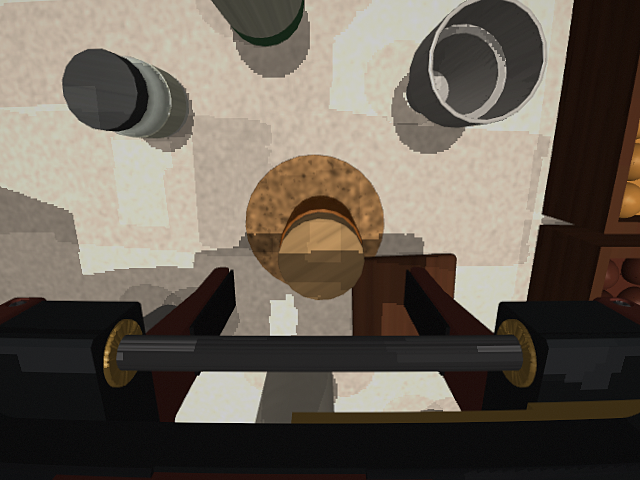

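```bash
python3 - <<'E'
from m2 import *
im=cv2.imread('pics/w2.png');o=pickle.load(open('pics/w2.pkl','rb'))
h,s,v=cv2.split(cv2.cvtColor(im,cv2.COLOR_BGR2HSV))
P=onz('wrist',[(277,256),(364.5,256),(320.5,212.5),(320.5,299.5)],100,o)[:,:2];print(fitw(P))
m=((s>60)).astype(np.uint8)*255;m[:, :235]=0;m[:,400:]=0;m[:140]=0;m[232:]=0
c=max(cv2.findContours(m,0,1)[0],key=cv2.contourArea).reshape(-1,2).astype(float);c=c[c[:,1]<230]
print('mat',fitw(onz('wrist',c,5,o)[:,:2]))
b=[(429,75),(546,55),(490,0),(480,126)]
print('beak1',fitw(onz('wrist',b,110,o)[:,:2]))
import json;json.dump([579.5,-5.0,114.6,0.002],open('cmd.json','w'))
E
python3 g.py 581.5 -6.5 43 0.002
```

```text
[581.35601801  -5.45343783  29.47401128]
mat [575.68212406  -5.68711925  63.93336292]
beak1 [672.93908757 109.90455597  32.55765653]
delta_pos [0.2, 7.16, -0.15] rotation [0, -0.0, 0] rows>= 2 new [ 5.81503e+02 -6.49600e+00  4.30000e+01  2.00000e-03]
```

Emit:
carry_out(delta_pos=[[0.2, 7.2, -0.15], [0.2, 7.2, -0.15], [0.2, 7.2, -0.15], [0.2, 7.2, -0.15], [0.2, 7.2, -0.15]], rotation=[[0, 0, 0], [0, 0, 0], [0, 0, 0], [0, 0, 0], [0, 0, 0]])

```text
t: 3.25
ee_pos: [584.3, -7.8, 45.7]
orientation: [-1.571, -0.003, -0.003]
ft_force: [-0.8, 0.6, 0.6]
width: 88.0
```

Emit:
carry_out(delta_pos=[[0, 0, 0], [0, 0, 0], [0, 0, 0], [0, 0, 0], [0, 0, 0], [0, 0, 0], [0, 0, 0], [0, 0, 0]], rotation=[[0, 0, 0], [0, 0, 0], [0, 0, 0], [0, 0, 0], [0, 0, 0], [0, 0, 0], [0, 0, 0], [0, 0, 0]], hand=255)

```text
t: 3.92
ee_pos: [582.2, -8.1, 43.4]
orientation: [-1.571, 0.0, 0.0]
ft_force: [-3.3, -0.7, 6.4]
width: 57.6
```

```bash
python3 w.py w3
python3 - <<'E'
from h import *
cv2.imwrite('pics/s3.png',ctrl.get_image('scene')[150:350,180:460,::-1].repeat(2,0).repeat(2,1))
print(ctrl.get_obs()['width'],ctrl.get_obs()['ee_pos'])
E
```

```text
3.9167 [582.19514651  -8.05432705  43.4436647 ] [[1.0, -0.0, 0.0], [-0.0, -0.0, 1.0], [-0.0, -1.0, -0.0]] [-0.03  0.56  1.81 -0.    0.78 -0.03] [-3.3 -0.7  6.4] 57.56129987407598
57.33153359283623 [582.24913527  -8.04620616  43.45747214]
```

View pics/w3.png

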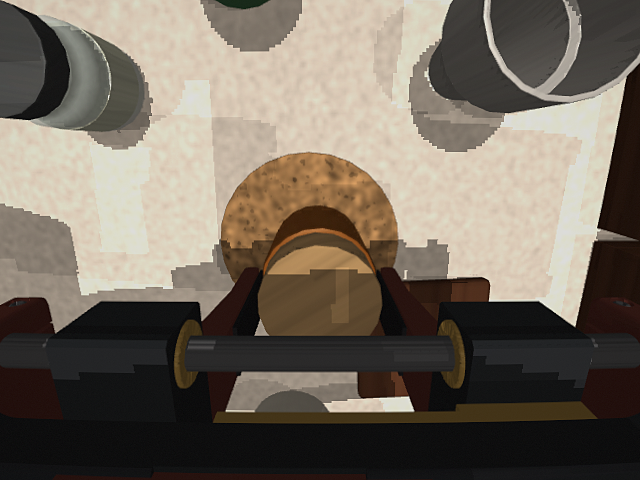

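View pics/s3.png

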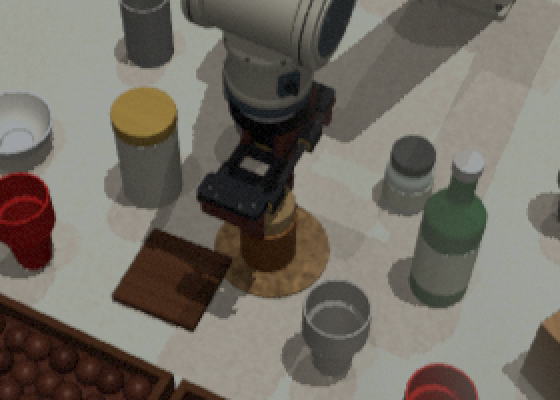

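```bash
python3 - <<'E'
from m2 import *
o=pickle.load(open('pics/w3.pkl','rb'))
print(proj('wrist',circ(582,-8,100,29,8),o).round(0).tolist());print(onz('wrist',[(258,290),(382,290),(320,236)],100,o))
import json;json.dump([582.2,-8.0,43.4,0],open('cmd.json','w'))
E
python3 g.py 582 -8 110 0;python3 g.py 661.5 -84.5 110 0
```

```text
[[380.0, 306.0], [364.0, 263.0], [317.0, 245.0], [270.0, 263.0], [253.0, 306.0], [274.0, 345.0], [317.0, 361.0], [360.0, 345.0]]
[[ 5.55432020e+02 -2.22643354e-01  1.00000000e+02]
 [ 6.11290748e+02 -1.27032035e-01  1.00000000e+02]
 [ 5.83296846e+02  2.49867071e+01  1.00000000e+02]]
delta_pos [-0.02, -6.66, 0.0] rotation [0, -0.0, 0] rows>= 2 new [582.  -8. 110.   0.]
delta_pos [7.95, 0.0, -7.65] rotation [0, -0.0, 0] rows>= 3 new [661.5 -84.5 110.    0. ]
```

Emit:
carry_out(delta_pos=[[0, -2, 0], [0, -4.5, 0], [0, -6.65, 0], [0, -6.65, 0], [3, -6.65, -3], [6, -6.65, -6], [7.9, -6.65, -7.65], [7.9, -6.65, -7.65], [7.9, -6.65, -7.65], [7.9, -6.65, -7.65]], rotation=[[0, 0, 0], [0, 0, 0], [0, 0, 0], [0, 0, 0], [0, 0, 0], [0, 0, 0], [0, 0, 0], [0, 0, 0], [0, 0, 0], [0, 0, 0]])

```text
t: 4.85
ee_pos: [659.6, -84.1, 107.6]
orientation: [-1.57, 0.003, 0.002]
ft_force: [0.1, -0.4, -1.5]
width: 57.3
```

```bash
python3 w.py w4;  python3 - <<'E'
from h import *
cv2.imwrite('pics/s4.png',ctrl.get_image('scene')[150:350,180:460,::-1].repeat(2,0).repeat(2,1))
E
```

```text
4.85 [659.61687886 -84.06243305 107.57233011] [[1.0, -0.003, 0.0], [-0.0, 0.001, 1.0], [-0.003, -1.0, 0.001]] [-0.14  0.57  1.58  0.    0.99 -0.14] [ 0.1 -0.4 -1.5] 57.30559384703774
```

View pics/w4.png

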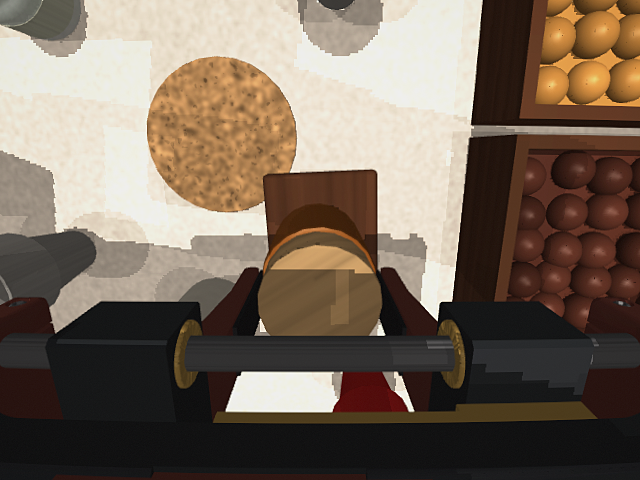

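View pics/s4.png

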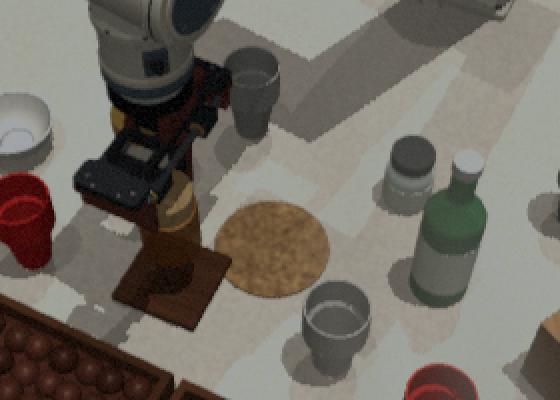

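Run:
```python
from m2 import *
im=cv2.imread('pics/w4.png');o=pickle.load(open('pics/w4.pkl','rb'))
h,s,v=cv2.split(cv2.cvtColor(im,cv2.COLOR_BGR2HSV))
m=((s>60)).astype(np.uint8)*255;m[:, :130]=0;m[:,262:]=0;m[:40]=0;m[225:]=0
c=max(cv2.findContours(m,0,1)[0],key=cv2.contourArea).reshape(-1,2).astype(float);c=c[c[:,0]<260]
print('mat',fitw(onz('wrist',c,5,o)[:,:2]))
print(onz('wrist',[(264,175),(377,170.5),(266,240),(377.5,240)],12,o).round(1))
cv2.imwrite('pics/cr4.png',cv2.resize(im[150:370,220:420],None,fx=3,fy=3,interpolation=cv2.INTER_CUBIC))
```

```text
mat [575.86864796  -6.29003835  63.95766718]
[[612.9 -37.3  12. ]
 [709.3 -33.4  12. ]
 [612.4 -95.   12. ]
 [712.5 -94.8  12. ]]
```

View pics/cr4.png

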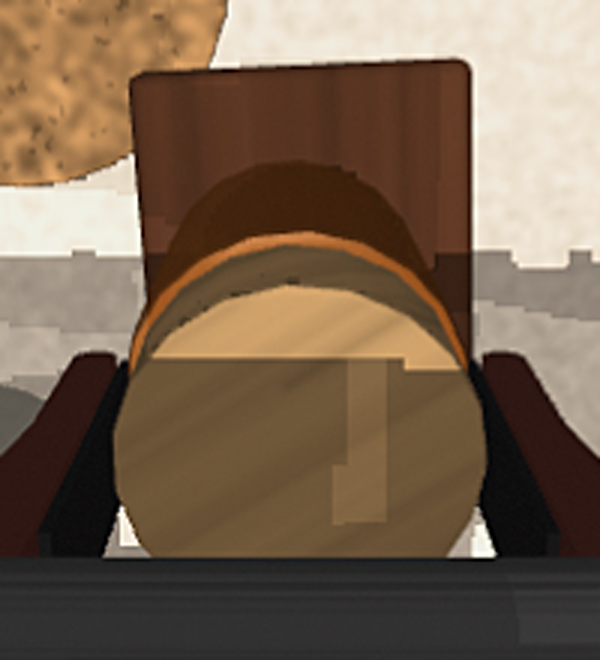

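Emit:
carry_out(delta_pos=[[0.05, 3, 0], [0.05, 4.5, 0], [0.05, 5.4, 0], [0.05, 5.4, 0], [0.05, 5.4, 0], [0.05, 5.4, 0]], rotation=[[0, 0, 0], [0, 0, 0], [0, 0, 0], [0, 0, 0], [0, 0, 0], [0, 0, 0]])

```text
t: 5.45
ee_pos: [662.6, -84.3, 56.6]
orientation: [-1.571, -0.002, -0.001]
ft_force: [-0.1, 0.6, -2.6]
width: 57.4
```

Emit:
carry_out(delta_pos=[[-0.1, 0.3, 0], [-0.1, 0.5, 0], [-0.1, 0.55, 0], [-0.1, 0.55, 0], [-0.1, 0.55, 0]], rotation=[[0, 0, 0], [0, 0, 0], [0, 0, 0], [0, 0, 0], [0, 0, 0]])

```text
t: 5.87
ee_pos: [661.2, -84.5, 50.6]
orientation: [-1.571, -0.001, -0.0]
ft_force: [-1.8, 0.6, 2.1]
width: 57.5
```

Emit:
carry_out(delta_pos=[[0, 0, 0], [0, 0, 0], [0, 0, 0], [0, 0, 0], [0, 0, 0], [0, 0, 0]], rotation=[[0, 0, 0], [0, 0, 0], [0, 0, 0], [0, 0, 0], [0, 0, 0], [0, 0, 0]], hand=0)

```text
t: 6.37
ee_pos: [661.0, -84.6, 49.9]
orientation: [-1.571, -0.0, -0.0]
ft_force: [-0.1, -0.1, -0.5]
width: 87.5
```

Emit:
carry_out(delta_pos=[[0, -2, 0], [0, -6, 0], [0, -10, 0], [0, -14, 0], [0, -18, 0], [0, -18, 0], [0, -18, 0], [0, -18, 0]], rotation=[[0, 0, 0], [0, 0, 0], [0, 0, 0], [0, 0, 0], [0, 0, 0], [0, 0, 0], [0, 0, 0], [0, 0, 0]])

```text
t: 7.03
ee_pos: [660.4, -84.5, 229.5]
orientation: [-1.571, 0.0, 0.0]
ft_force: [-0.9, -0.7, -1.7]
width: 87.6
```

```bash
python3 w.py w5
```

```text
7.0333 [660.41068294 -84.45079208 229.48853395] [[1.0, -0.001, 0.0], [-0.0, 0.0, 1.0], [-0.001, -1.0, 0.0]] [-0.15  0.44  1.5  -0.    1.21 -0.15] [-0.9 -0.7 -1.7] 87.59949782620177
```

View pics/w5.png

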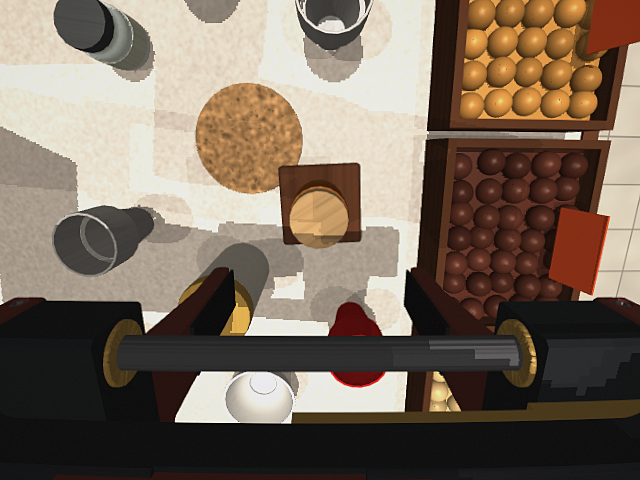

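Run:
```python
from m2 import *
im=cv2.imread('pics/w5.png');o=pickle.load(open('pics/w5.pkl','rb'))
print(onz('wrist',[(319,218)],107,o));P=onz('wrist',[(279,168),(359,163.5),(361,241),(284,244.5)],12,o);print(P.round(1),P.mean(0))
cv2.imwrite('pics/cr5.png',cv2.resize(im[60:260,180:380],None,fx=3,fy=3,interpolation=cv2.INTER_CUBIC))
```

```text
[[661.04048349 -80.8483832  107.        ]]
[[ 612.8  -39.3   12. ]
 [ 708.9  -33.8   12. ]
 [ 714.5 -130.4   12. ]
 [ 616.5 -135.2   12. ]] [663.15230963 -84.6794473   12.        ]
```

View pics/cr5.png

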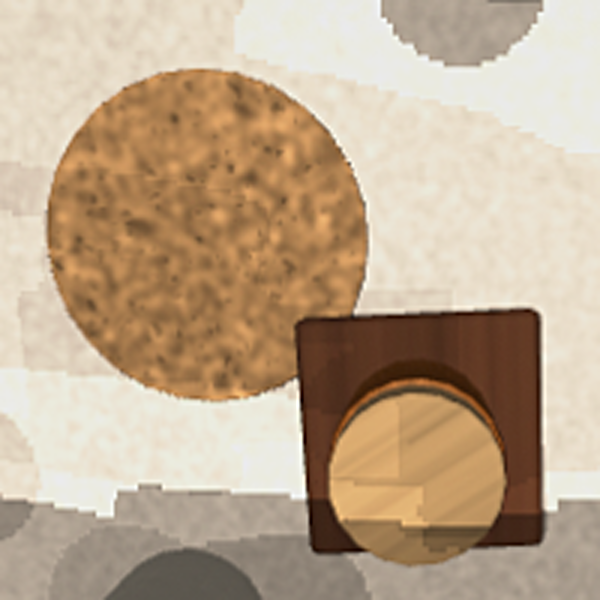

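```bash
cat > sync.py <<'E'
from h import *
import json
o=ctrl.get_obs();R=Ro.from_rotvec(o['orientation']).as_matrix();a=float(np.arctan2(R[1,0],R[0,0]))
json.dump([*o['ee_pos'].tolist(),a],open('cmd.json','w'));print(o['t'],o['ee_pos'].round(1),round(a,3),o['ft_force'].round(1),round(o['width'],1))
E
python3 sync.py; python3 g.py 672.5 111 220 0.16
```

```text
7.0833 [659.8 -84.4 228.4] -0.0 [-0.8  0.4 -0.4] 87.8
delta_pos [1.27, 0.84, 19.54] rotation [0, -0.16, 0] rows>= 5 new [6.72535e+02 1.11014e+02 2.19969e+02 1.60000e-01]
```

Emit:
carry_out(delta_pos=[[1.25, 0.85, 19.5], [1.25, 0.85, 19.5], [1.25, 0.85, 19.5], [1.25, 0.85, 19.5], [1.25, 0.85, 19.5], [1.25, 0.85, 19.5], [1.25, 0.85, 19.5], [1.25, 0.85, 19.5]], rotation=[[0, -0.16, 0], [0, -0.16, 0], [0, -0.16, 0], [0, -0.16, 0], [0, -0.16, 0], [0, -0.16, 0], [0, -0.16, 0], [0, -0.16, 0]])

```text
t: 7.75
ee_pos: [672.5, 110.0, 219.6]
orientation: [-1.568, -0.124, 0.128]
ft_force: [0.6, -0.2, 0.5]
width: 88.1
```

```bash
python3 w.py w6
```

```text
7.75 [672.47981389 109.99067574 219.5884352 ] [[0.987, -0.003, -0.16], [0.16, -0.001, 0.987], [-0.003, -1.0, -0.0]] [ 0.14  0.48  1.46 -0.    1.2  -0.02] [ 0.6 -0.2  0.5] 88.1179423759585
```

View pics/w6.png

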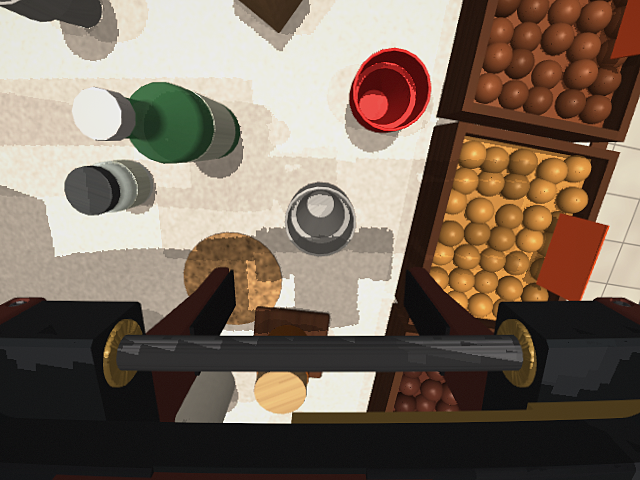

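Run:
```python
from m2 import *
im=cv2.imread('pics/w6.png');o=pickle.load(open('pics/w6.pkl','rb'))
cv2.imwrite('pics/cr6.png',cv2.resize(im[170:270,270:370],None,fx=6,fy=6,interpolation=cv2.INTER_CUBIC))
a=im.copy()
for x,y in[(672.5,110)]:
    cv2.polylines(a,[(proj('wrist',circ(x,y,110,33.5),o)*16).astype(int)],True,(0,255,0),1,cv2.LINE_AA,4)
cv2.imwrite('pics/cr6b.png',cv2.resize(a[170:270,270:370],None,fx=6,fy=6,interpolation=cv2.INTER_CUBIC))
```

```text
(no output)
```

View pics/cr6b.png

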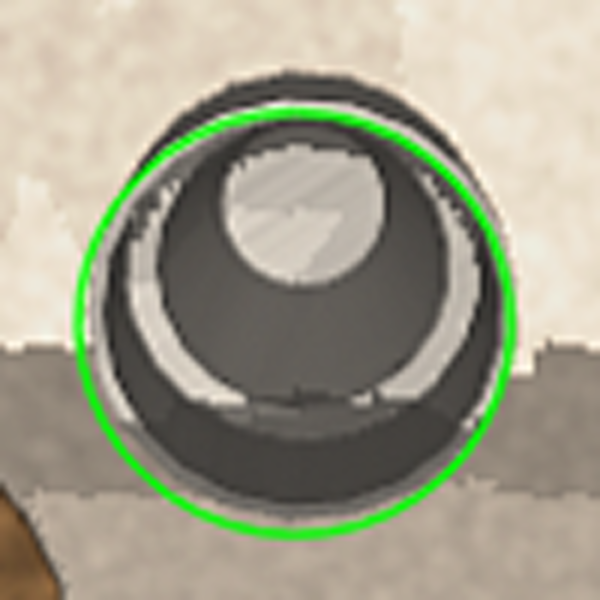

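Emit:
carry_out(delta_pos=[[0.05, 4, 0.15], [0.05, 8, 0.15], [0.05, 12, 0.15], [0.05, 14.8, 0.15], [0.05, 14.8, 0.15], [0.05, 14.8, 0.15], [0.05, 14.8, 0.15]], rotation=[[0, 0, 0], [0, 0, 0], [0, 0, 0], [0, 0, 0], [0, 0, 0], [0, 0, 0], [0, 0, 0]])

```text
t: 8.38
ee_pos: [675.1, 111.2, 75.3]
orientation: [-1.567, -0.126, 0.123]
ft_force: [-0.1, 0.3, 1.4]
width: 87.8
```

Emit:
carry_out(delta_pos=[[0, 0, 0], [0, 0, 0], [0, 0, 0], [0, 0, 0], [0, 0, 0], [0, 0, 0], [0, 0, 0]], rotation=[[0, 0, 0], [0, 0, 0], [0, 0, 0], [0, 0, 0], [0, 0, 0], [0, 0, 0], [0, 0, 0]], hand=255)

```text
t: 8.97
ee_pos: [672.8, 112.0, 75.4]
orientation: [-1.567, -0.124, 0.127]
ft_force: [-9.3, -1.8, 24.5]
width: 44.8
```

```bash
python3 w.py w7;python3 sync.py
```

```text
8.9667 [672.79069999 112.00951502  75.44393933] [[0.987, -0.002, -0.159], [0.159, -0.0, 0.987], [-0.002, -1.0, -0.0]] [ 0.15  0.63  1.56 -0.    0.95 -0.01] [-9.3 -1.8 24.5] 44.776519549668876
9.0167 [672.9 112.   76.1] 0.16 [-10.6  -1.1  28.3] 40.4
```

View pics/w7.png

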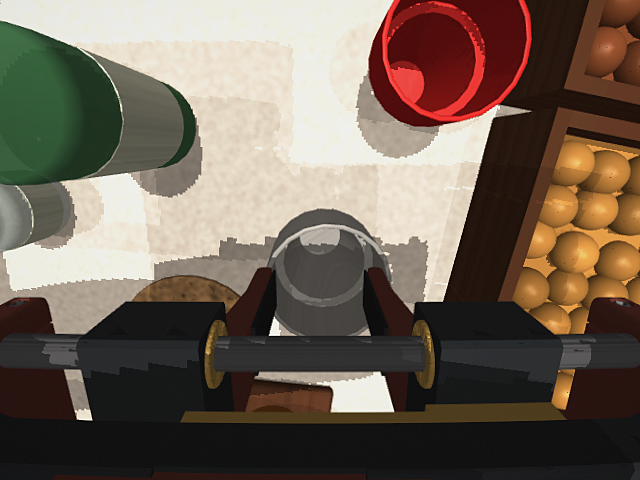

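Run:
```python
from h import *
im=ctrl.get_image('scene')[:,:,::-1]; cv2.imwrite('pics/s7full.png',im)
cv2.imwrite('pics/s7.png',cv2.resize(im[200:360,260:440],None,fx=4,fy=3.7,interpolation=cv2.INTER_CUBIC))
o=ctrl.get_obs();print(o['ft_force'],o['width'],o['ee_pos'])
w=cv2.imread('pics/w7.png');cv2.imwrite('pics/w7c.png',cv2.resize(w[190:390,220:420],None,fx=3,fy=3,interpolation=cv2.INTER_CUBIC))
print(proj('scene',[[*o['ee_pos']]]))
```

```text
[-11.70077906  -2.0909113   32.65015493] 36.673669882850064 [673.12290699 112.04777499  76.83907422]
[[346.33558758 312.05609804]]
```

View pics/s7.png

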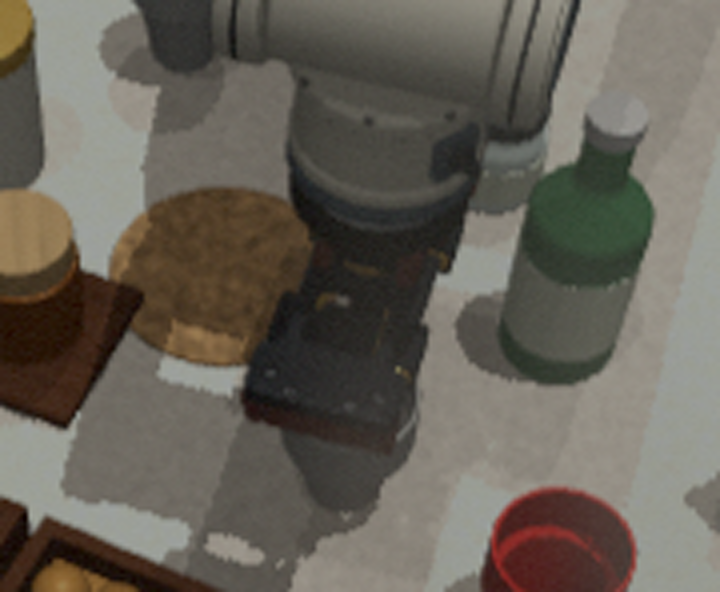

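View pics/w7c.png

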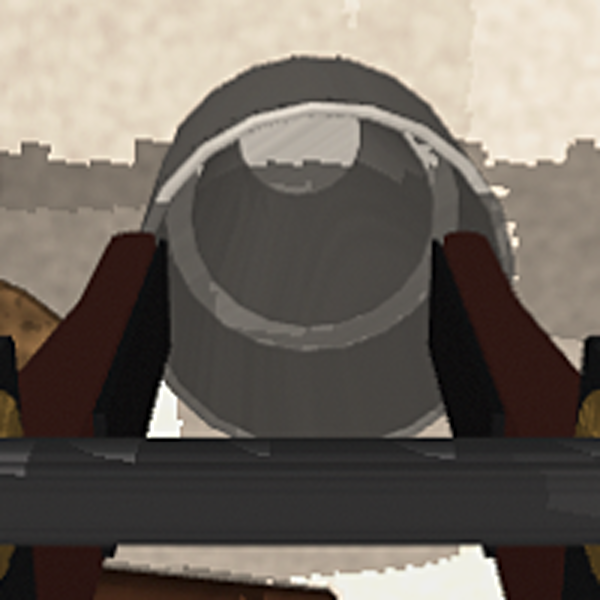

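The fingertips have slid over the rim instead of around the collar: the width is 37 mm and the upward force is 33 N. The tip spacing in the images puts the real finger ends about 37 mm above the reported TCP. That also explains why the jar was held by its lid. I'll lift, open, look again and regrasp lower.

Emit:
carry_out(delta_pos=[[0, -0.5, 0], [0, -1, 0], [0, -1.5, 0], [0, -3, 0], [0, -6, 0], [0, -10, 0], [0, -12, 0], [0, -12, 0], [0, -12, 0]], rotation=[[0, 0, 0], [0, 0, 0], [0, 0, 0], [0, 0, 0], [0, 0, 0], [0, 0, 0], [0, 0, 0], [0, 0, 0], [0, 0, 0]], hand=0)

```text
t: 9.82
ee_pos: [674.4, 112.2, 194.8]
orientation: [-1.567, -0.128, 0.124]
ft_force: [0.6, 0.5, -0.2]
width: 87.4
```

```bash
python3 w.py w8; python3 sync.py
python3 - <<'E'
from m2 import *
im=cv2.imread('pics/w8.png');o=pickle.load(open('pics/w8.pkl','rb'))
a=im.copy();e=o['ee_pos'];cv2.polylines(a,[(proj('wrist',circ(672.8,112,110,33.5),o)*16).astype(int)],True,(0,255,0),1,cv2.LINE_AA,4)
cv2.imwrite('pics/w8c.png',cv2.resize(a[170:370,220:420],None,fx=3,fy=3,interpolation=cv2.INTER_CUBIC))
E
```

```text
9.8167 [674.41915961 112.18428861 194.79922202] [[0.987, 0.003, -0.159], [0.159, 0.0, 0.987], [0.003, -1.0, -0.0]] [ 0.15  0.5   1.48 -0.    1.15 -0.01] [ 0.6  0.5 -0.2] 87.35564337135482
9.8667 [673.3 112.  193. ] 0.16 [ 0.8  0.6 -1. ] 87.7
```

View pics/w8c.png

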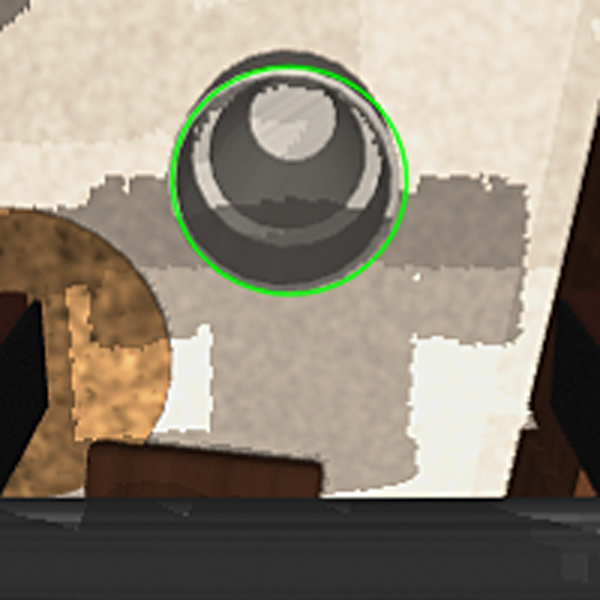

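View pics/w8.png

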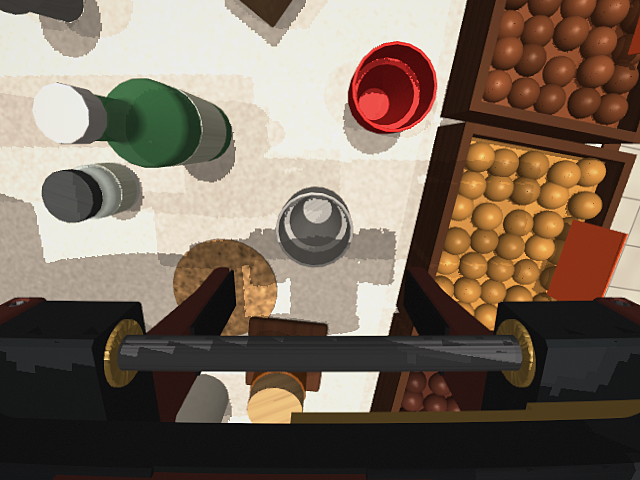

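Emit:
carry_out(delta_pos=[[-0.05, 4, 0], [-0.05, 8, 0], [-0.05, 11, 0], [-0.05, 13, 0], [-0.05, 14, 0], [-0.05, 14.5, 0], [-0.05, 15, 0], [-0.05, 15.2, 0], [-0.05, 15.2, 0], [-0.05, 15.2, 0]], rotation=[[0, 0, 0], [0, 0, 0], [0, 0, 0], [0, 0, 0], [0, 0, 0], [0, 0, 0], [0, 0, 0], [0, 0, 0], [0, 0, 0], [0, 0, 0]])

```text
t: 10.7
ee_pos: [674.0, 112.1, 42.7]
orientation: [-1.567, -0.127, 0.124]
ft_force: [-0.4, -0.2, -0.0]
width: 87.9
```

Emit:
carry_out(delta_pos=[[0, 0, 0], [0, 0, 0], [0, 0, 0], [0, 0, 0]], rotation=[[0, 0, 0], [0, 0, 0], [0, 0, 0], [0, 0, 0]], hand=150)

```text
t: 11.03
ee_pos: [673.4, 112.0, 42.0]
orientation: [-1.567, -0.126, 0.125]
ft_force: [-0.4, 0.6, 2.5]
width: 67.5
```

```bash
python3 w.py w9;python3 sync.py
```

```text
11.0333 [673.39438205 111.99168688  42.01636154] [[0.987, 0.001, -0.159], [0.159, 0.0, 0.987], [0.001, -1.0, -0.0]] [ 0.15  0.68  1.57 -0.    0.89 -0.01] [-0.4  0.6  2.5] 67.54088148747852
11.0833 [673.4 112.   42. ] 0.16 [-1.1 -0.8  3.4] 67.7
```

View pics/w9.png

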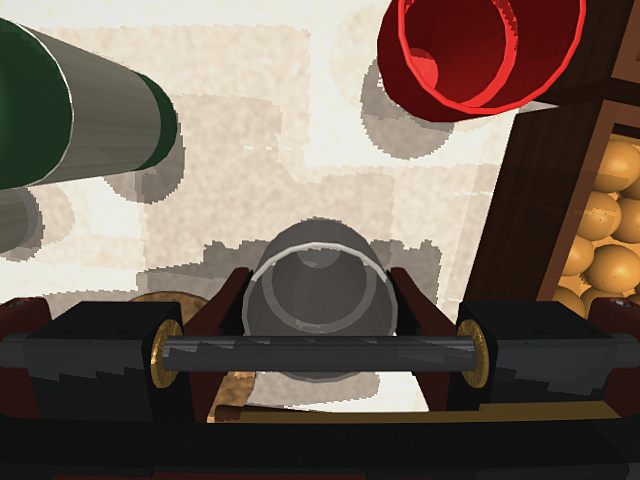

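```bash
python3 g.py 673.4 112 152 0.16; python3 g.py 576 -6 130 0
```

```text
delta_pos [-0.0, -11.0, 0.0] rotation [0, 0.0, 0] rows>= 3 new [6.73434e+02 1.11994e+02 1.52042e+02 1.60000e-01]
delta_pos [-11.5, 2.2, -10.1] rotation [0, 0.16, 0] rows>= 4 new [575.996  -6.039 130.042   0.   ]
```

Emit:
carry_out(delta_pos=[[0, 0, 0], [0, 0, 0], [0, 0, 0], [0, -1, 0], [0, -3, 0], [0, -6, 0], [0, -9, 0], [0, -11, 0], [0, -11, 0], [0, -11, 0]], rotation=[[0, 0, 0], [0, 0, 0], [0, 0, 0], [0, 0, 0], [0, 0, 0], [0, 0, 0], [0, 0, 0], [0, 0, 0], [0, 0, 0], [0, 0, 0]], hand=255)

```text
t: 11.92
ee_pos: [673.8, 112.0, 152.7]
orientation: [-1.567, -0.127, 0.124]
ft_force: [-0.1, 0.5, -2.5]
width: 68.1
```

Emit:
carry_out(delta_pos=[[-2, 0, -2], [-5, 1, -4.5], [-8, 2, -7], [-11.5, 2.2, -10.1], [-11.5, 2.2, -10.1], [-11.5, 2.2, -10.1], [-11.5, 2.2, -10.1], [-11.5, 2.2, -10.1], [-11.5, 2.2, -10.1]], rotation=[[0, 0.04, 0], [0, 0.08, 0], [0, 0.12, 0], [0, 0.16, 0], [0, 0.16, 0], [0, 0.16, 0], [0, 0.16, 0], [0, 0.16, 0], [0, 0.16, 0]])

```text
t: 12.67
ee_pos: [576.6, -5.1, 129.2]
orientation: [-1.571, -0.001, 0.001]
ft_force: [-0.7, -0.2, -1.2]
width: 67.6
```

```bash
python3 w.py w10;python3 sync.py
python3 - <<'E'
from m2 import *
cv2.imwrite('pics/s10.png',cv2.resize(ctrl.get_image('scene')[170:350,220:440,::-1],None,fx=3.2,fy=3.2,interpolation=cv2.INTER_CUBIC))
E
```

```text
12.6667 [576.64280068  -5.1268111  129.238918  ] [[1.0, 0.0, -0.001], [0.001, 0.0, 1.0], [0.0, -1.0, 0.0]] [-0.03  0.43  1.78  0.    0.93 -0.03] [-0.7 -0.2 -1.2] 67.57626073326425
12.7167 [576.6  -5.1 129.3] 0.001 [-0.2 -0.4 -0.9] 67.1
```

View pics/w10.png

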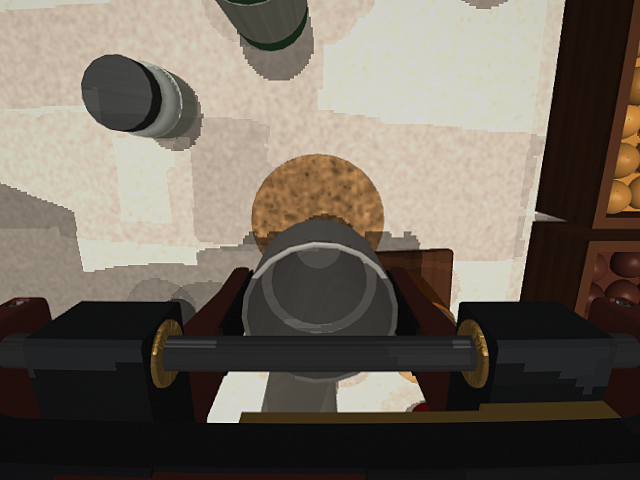

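View pics/s10.png

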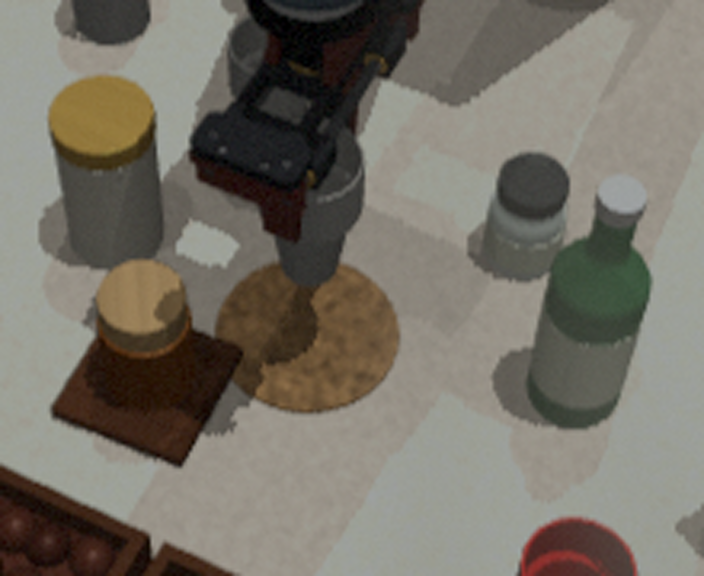

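Emit:
carry_out(delta_pos=[[-0.1, 3, -0.1], [-0.1, 5.5, -0.1], [-0.1, 7, -0.1], [-0.1, 7.8, -0.1], [-0.1, 8.2, -0.1], [-0.1, 8.2, -0.1], [-0.1, 8.2, -0.1]], rotation=[[0, 0, 0], [0, 0, 0], [0, 0, 0], [0, 0, 0], [0, 0, 0], [0, 0, 0], [0, 0, 0]])

```text
t: 13.35
ee_pos: [575.7, -6.8, 48.1]
orientation: [-1.571, -0.001, -0.001]
ft_force: [0.3, 0.8, -1.2]
width: 67.6
```

Emit:
carry_out(delta_pos=[[0, 0.05, 0.05], [0, 0.1, 0.05], [0, 0.1, 0.05]], rotation=[[0, 0, 0], [0, 0, 0], [0, 0, 0]])

```text
t: 13.6
ee_pos: [575.4, -6.5, 47.0]
orientation: [-1.571, -0.001, -0.001]
ft_force: [0.8, 0.6, 0.1]
width: 67.1
```

Emit:
carry_out(delta_pos=[[0, 0, 0], [0, 0, 0], [0, 0, 0], [0, 0, 0], [0, -1, 0], [0, -4, 0], [0, -8, 0], [0, -12, 0], [0, -15, 0], [0, -15, 0], [0, -15, 0]], rotation=[[0, 0, 0], [0, 0, 0], [0, 0, 0], [0, 0, 0], [0, 0, 0], [0, 0, 0], [0, 0, 0], [0, 0, 0], [0, 0, 0], [0, 0, 0], [0, 0, 0]], hand=0)

```text
t: 14.52
ee_pos: [576.1, -6.6, 199.2]
orientation: [-1.571, -0.004, -0.004]
ft_force: [-0.2, 0.2, -0.8]
width: 87.6
```

```bash
python3 w.py w11;python3 sync.py; python3 g.py 426 -105.5 195 -0.24
python3 - <<'E'
from m2 import *
im=cv2.imread('pics/w11.png');o=pickle.load(open('pics/w11.pkl','rb'))
h,s,v=cv2.split(cv2.cvtColor(im,cv2.COLOR_BGR2HSV))
cv2.polylines(im,[(proj('wrist',circ(575.5,-6,115,33.5),o)*16).astype(int)],True,(0,255,0),1,cv2.LINE_AA,4)
cv2.imwrite('pics/w11c.png',cv2.resize(im[120:320,220:420],None,fx=3,fy=3,interpolation=cv2.INTER_CUBIC))
E
```

```text
14.5167 [576.07679395  -6.61266191 199.16933702] [[1.0, 0.005, -0.0], [0.0, -0.0, 1.0], [0.005, -1.0, -0.0]] [-0.03  0.33  1.73 -0.    1.07 -0.03] [-0.2  0.2 -0.8] 87.58592209830934
14.5667 [574.7  -6.6 197.2] -0.0 [-0.4 -0.8  0.2] 87.9
delta_pos [-14.87, 0.22, -9.89] rotation [0, 0.24, 0] rows>= 5 new [ 4.25980e+02 -1.05458e+02  1.94972e+02 -2.40000e-01]
```

View pics/w11c.png

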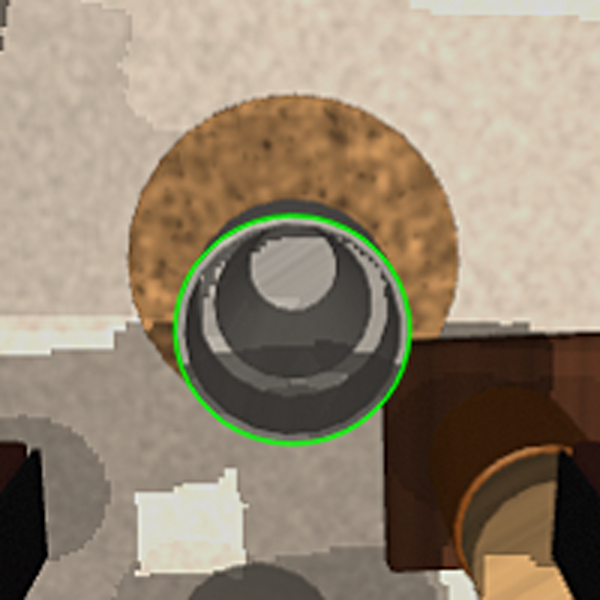

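Emit:
carry_out(delta_pos=[[-4, 0, -2.5], [-8, 0.2, -5], [-12, 0.2, -7.5], [-14.9, 0.2, -9.9], [-14.9, 0.2, -9.9], [-14.9, 0.2, -9.9], [-14.9, 0.2, -9.9], [-14.9, 0.2, -9.9]], rotation=[[0, 0.1, 0], [0, 0.2, 0], [0, 0.24, 0], [0, 0.24, 0], [0, 0.24, 0], [0, 0.24, 0], [0, 0.24, 0], [0, 0.24, 0]])

```text
t: 15.23
ee_pos: [426.7, -105.2, 194.1]
orientation: [-1.562, 0.189, -0.188]
ft_force: [0.2, 0.7, -0.2]
width: 87.8
```

```bash
python3 w.py w12;python3 sync.py
python3 - <<'E'
from m2 import *
im=cv2.imread('pics/w12.png');o=pickle.load(open('pics/w12.pkl','rb'))
cv2.polylines(im,[(proj('wrist',circ(426,-105.5,110,33.5),o)*16).astype(int)],True,(0,255,0),1,cv2.LINE_AA,4)
cv2.imwrite('pics/w12c.png',cv2.resize(im[120:320,220:420],None,fx=3,fy=3,interpolation=cv2.INTER_CUBIC))
E
```

```text
15.2333 [ 426.69374575 -105.23828108  194.13458078] [[0.971, -0.0, 0.238], [-0.238, 0.0, 0.971], [-0.0, -1.0, 0.0]] [-0.27  0.14  2.01  0.    0.99 -0.03] [ 0.2  0.7 -0.2] 87.81969519542325
15.2833 [ 426.9 -105.1  194.2] -0.239 [ 0.7 -0.2 -0.6] 87.6
```

View pics/w12c.png

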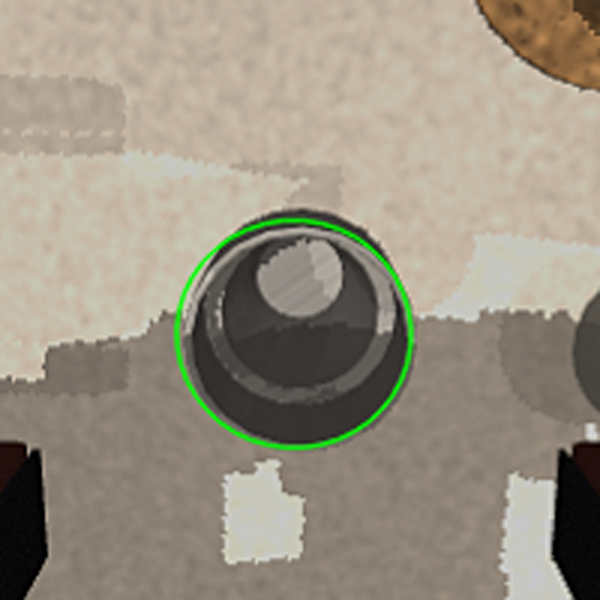

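View pics/w12.png

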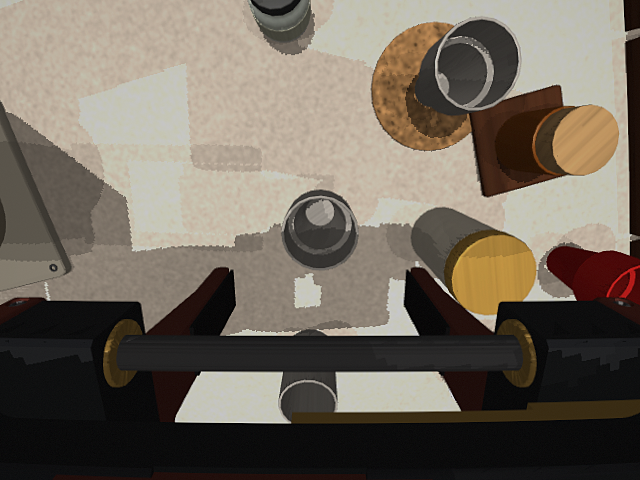

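Emit:
carry_out(delta_pos=[[0.05, 4, -0.1], [0.05, 8, -0.1], [0.05, 11, -0.1], [0.05, 13, -0.1], [0.05, 14.5, -0.1], [0.05, 15.2, -0.1], [0.05, 15.2, -0.1], [0.05, 15.2, -0.1]], rotation=[[0, 0, 0], [0, 0, 0], [0, 0, 0], [0, 0, 0], [0, 0, 0], [0, 0, 0], [0, 0, 0], [0, 0, 0]])

```text
t: 15.95
ee_pos: [426.7, -106.3, 42.4]
orientation: [-1.563, 0.188, -0.187]
ft_force: [-0.1, -0.2, -0.1]
width: 88.1
```

Emit:
carry_out(delta_pos=[[0, 0, 0], [0, 0, 0], [0, 0, 0], [0, 0, 0], [0, 0, 0], [0, 0, 0]], rotation=[[0, 0, 0], [0, 0, 0], [0, 0, 0], [0, 0, 0], [0, 0, 0], [0, 0, 0]], hand=255)

```text
t: 16.45
ee_pos: [426.7, -106.9, 43.3]
orientation: [-1.563, 0.187, -0.19]
ft_force: [-0.1, 0.6, 6.9]
width: 67.5
```

```bash
python3 sync.py;python3 g.py 427 -106 187 -0.239;python3 g.py 575.5 -6.2 187 0
```

```text
16.45 [ 426.7 -106.9   43.3] -0.24 [-0.1  0.6  6.9] 67.5
delta_pos [0.01, -14.37, 0.09] rotation [0, -0.001, 0] rows>= 4 new [ 4.27002e+02 -1.06005e+02  1.86978e+02 -2.39000e-01]
delta_pos [12.06, -0.0, 13.21] rotation [0, -0.239, 0] rows>= 5 new [575.455  -6.223 186.978  -0.   ]
```

Emit:
carry_out(delta_pos=[[0, -1, 0], [0, -4, 0], [0, -8, 0], [0, -12, 0], [0, -14.4, 0], [0, -14.4, 0], [0, -14.4, 0]], rotation=[[0, 0, 0], [0, 0, 0], [0, 0, 0], [0, 0, 0], [0, 0, 0], [0, 0, 0], [0, 0, 0]])

```text
t: 17.03
ee_pos: [426.7, -106.9, 188.1]
orientation: [-1.563, 0.186, -0.191]
ft_force: [-0.4, 0.6, -1.4]
width: 68.0
```

Emit:
carry_out(delta_pos=[[2, 0, 2.2], [5, 0, 5.5], [8, 0, 8.8], [11, 0, 12], [12.05, 0, 13.2], [12.05, 0, 13.2], [12.05, 0, 13.2], [12.05, 0, 13.2], [12.05, 0, 13.2]], rotation=[[0, -0.05, 0], [0, -0.1, 0], [0, -0.16, 0], [0, -0.22, 0], [0, -0.24, 0], [0, -0.24, 0], [0, -0.24, 0], [0, -0.24, 0], [0, -0.24, 0]])

```text
t: 17.78
ee_pos: [572.6, -7.8, 185.4]
orientation: [-1.571, 0.003, 0.001]
ft_force: [-1.2, 0.2, -1.4]
width: 67.6
```

```bash
python3 w.py w13;python3 sync.py
python3 - <<'E'
from m2 import *
cv2.imwrite('pics/s13.png',cv2.resize(ctrl.get_image('scene')[150:350,220:440,::-1],None,fx=3,fy=3,interpolation=cv2.INTER_CUBIC))
E
```

```text
17.7833 [572.56318747  -7.75258398 185.39799642] [[1.0, -0.003, 0.001], [-0.001, -0.0, 1.0], [-0.003, -1.0, -0.0]] [-0.03  0.35  1.75 -0.    1.05 -0.03] [-1.2  0.2 -1.4] 67.55411248940719
17.8333 [572.9  -7.8 185.8] -0.001 [-0.3  0.3 -1.3] 67.9
```

View pics/w13.png

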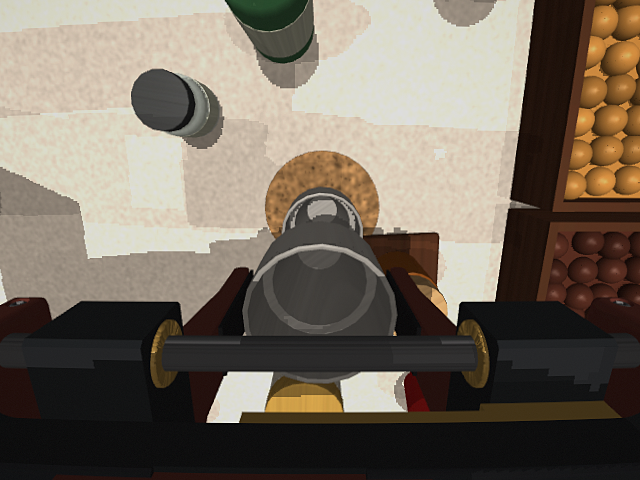

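View pics/s13.png

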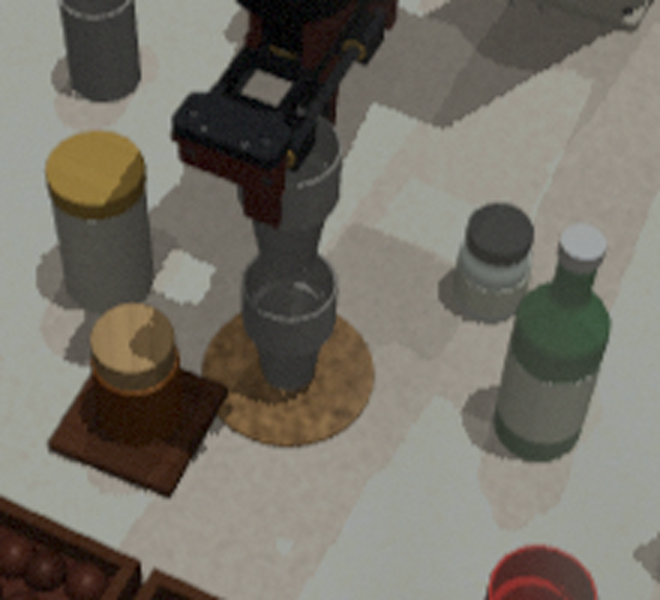

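Emit:
carry_out(delta_pos=[[0.25, 0, 0.15], [0.25, 0, 0.15], [0.25, 0, 0.15], [0.25, 2, 0.15], [0.25, 4, 0.15], [0.25, 6, 0.15], [0.25, 7.5, 0.15], [0.25, 7.5, 0.15], [0.25, 7.5, 0.15]], rotation=[[0, 0, 0], [0, 0, 0], [0, 0, 0], [0, 0, 0], [0, 0, 0], [0, 0, 0], [0, 0, 0], [0, 0, 0], [0, 0, 0]])

```text
t: 18.63
ee_pos: [576.4, -5.6, 111.1]
orientation: [-1.571, 0.001, 0.001]
ft_force: [0.6, -0.4, -0.7]
width: 67.2
```

```bash
python3 w.py w14;python3 sync.py
```

```text
18.6333 [576.39687035  -5.6309841  111.10511522] [[1.0, -0.002, 0.0], [-0.0, 0.0, 1.0], [-0.002, -1.0, 0.0]] [-0.03  0.45  1.79 -0.    0.9  -0.03] [ 0.6 -0.4 -0.7] 67.23754406890154
18.6833 [577.3  -5.6 112. ] -0.0 [ 0.7  0.7 -0.4] 67.8
```

View pics/w14.png

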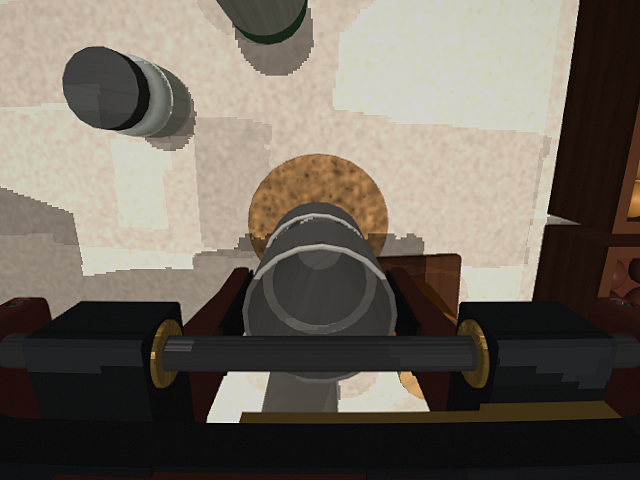

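Emit:
carry_out(delta_pos=[[-0.1, 0.5, -0.05], [-0.1, 1, -0.05], [-0.1, 1.4, -0.05], [-0.1, 1.4, -0.05], [-0.1, 1.4, -0.05]], rotation=[[0, 0, 0], [0, 0, 0], [0, 0, 0], [0, 0, 0], [0, 0, 0]])

```text
t: 19.1
ee_pos: [575.8, -6.1, 97.4]
orientation: [-1.571, 0.0, 0.0]
ft_force: [0.1, 0.2, -1.2]
width: 67.7
```

Emit:
carry_out(delta_pos=[[0, 0.2, 0], [0, 0.4, 0], [0, 0.5, 0], [0, 0.5, 0]], rotation=[[0, 0, 0], [0, 0, 0], [0, 0, 0], [0, 0, 0]])

```text
t: 19.43
ee_pos: [576.1, -6.1, 92.4]
orientation: [-1.571, -0.0, -0.0]
ft_force: [0.0, 0.6, -0.6]
width: 67.6
```

Emit:
carry_out(delta_pos=[[0, 0.1, 0], [0, 0.2, 0], [0, 0.2, 0]], rotation=[[0, 0, 0], [0, 0, 0], [0, 0, 0]])

```text
t: 19.68
ee_pos: [576.6, -6.1, 92.2]
orientation: [-1.571, -0.001, -0.001]
ft_force: [-3.4, 1.1, 13.2]
width: 68.1
```

Emit:
carry_out(delta_pos=[[0, 0, 0], [0, 0, 0], [0, 0, 0], [0, 0, 0], [0, 0, 0], [0, -1, 0], [0, -4, 0], [0, -8, 0], [0, -12, 0], [0, -15, 0], [0, -15, 0], [0, -15, 0]], rotation=[[0, 0, 0], [0, 0, 0], [0, 0, 0], [0, 0, 0], [0, 0, 0], [0, 0, 0], [0, 0, 0], [0, 0, 0], [0, 0, 0], [0, 0, 0], [0, 0, 0], [0, 0, 0]], hand=0)

```text
t: 20.68
ee_pos: [577.1, -6.1, 243.1]
orientation: [-1.571, -0.004, -0.004]
ft_force: [-1.1, 0.7, -0.4]
width: 87.8
```

```bash
python3 w.py w15;python3 sync.py
python3 - <<'E'
from m2 import *
cv2.imwrite('pics/s15.png',cv2.resize(ctrl.get_image('scene')[150:350,220:440,::-1],None,fx=3,fy=3,interpolation=cv2.INTER_CUBIC))
im=cv2.imread('pics/w15.png');o=pickle.load(open('pics/w15.pkl','rb'))
for z in(159,): cv2.polylines(im,[(proj('wrist',circ(575.7,-6,z,33.5),o)*16).astype(int)],True,(0,255,0),1,cv2.LINE_AA,4)
cv2.imwrite('pics/w15c.png',cv2.resize(im[120:320,220:420],None,fx=3,fy=3,interpolation=cv2.INTER_CUBIC))
E
```

```text
20.6833 [577.14842695  -6.10413687 243.0943557 ] [[1.0, 0.005, -0.0], [0.0, -0.0, 1.0], [0.005, -1.0, -0.0]] [-0.03  0.29  1.69  0.    1.16 -0.03] [-1.1  0.7 -0.4] 87.78328086691337
20.7333 [575.8  -6.1 241. ] 0.0 [ 0.2  0.2 -0.6] 87.9
```

View pics/w15c.png

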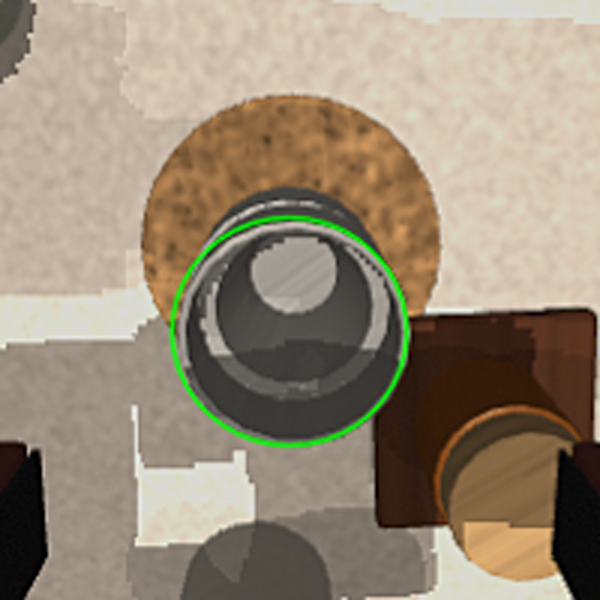

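View pics/s15.png

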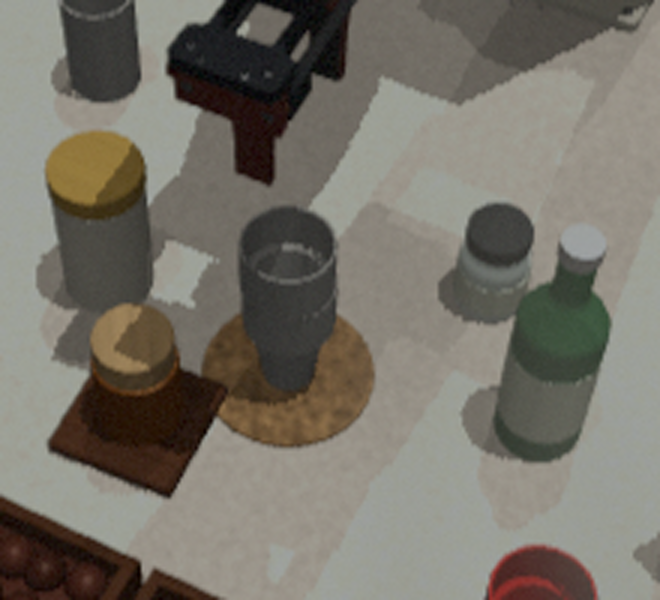

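```bash
python3 g.py 380 285 230 0.645
```

```text
delta_pos [-19.58, 1.1, 29.11] rotation [0, -0.645, 0] rows>= 9 new [380.013 285.025 230.03    0.645]
```

Emit:
carry_out(delta_pos=[[-2, 0, 3], [-4.5, 0, 6.5], [-7, 0, 10], [-9, 0, 13.5], [-11.5, 0, 17], [-14, 0, 20.5], [-16.5, 0, 24], [-19.6, 1.1, 29.1], [-19.6, 1.1, 29.1], [-19.6, 1.1, 29.1], [-19.6, 1.1, 29.1], [-19.6, 1.1, 29.1]], rotation=[[0, -0.07, 0], [0, -0.15, 0], [0, -0.23, 0], [0, -0.31, 0], [0, -0.39, 0], [0, -0.47, 0], [0, -0.55, 0], [0, -0.645, 0], [0, -0.645, 0], [0, -0.645, 0], [0, -0.645, 0], [0, -0.645, 0]])

```text
t: 21.78
ee_pos: [379.5, 284.2, 228.4]
orientation: [-1.512, -0.504, 0.507]
ft_force: [0.4, -0.2, 0.9]
width: 87.9
```

```bash
python3 w.py w16;python3 sync.py
python3 - <<'E'
from m2 import *
im=cv2.imread('pics/w16.png');o=pickle.load(open('pics/w16.pkl','rb'))
cv2.polylines(im,[(proj('wrist',circ(380,285,110,33.5),o)*16).astype(int)],True,(0,255,0),1,cv2.LINE_AA,4)
cv2.imwrite('pics/w16c.png',cv2.resize(im[120:320,220:420],None,fx=3,fy=3,interpolation=cv2.INTER_CUBIC))
E
```

```text
21.7833 [379.48714309 284.2113     228.39693798] [[0.799, -0.002, -0.601], [0.601, -0.002, 0.799], [-0.002, -1.0, -0.0]] [ 0.62  0.15  1.91 -0.    1.09 -0.03] [ 0.4 -0.2  0.9] 87.8582550804365
21.8333 [380.  284.  228.7] 0.644 [ 1.7  0.1 -0.2] 87.7
```

View pics/w16c.png

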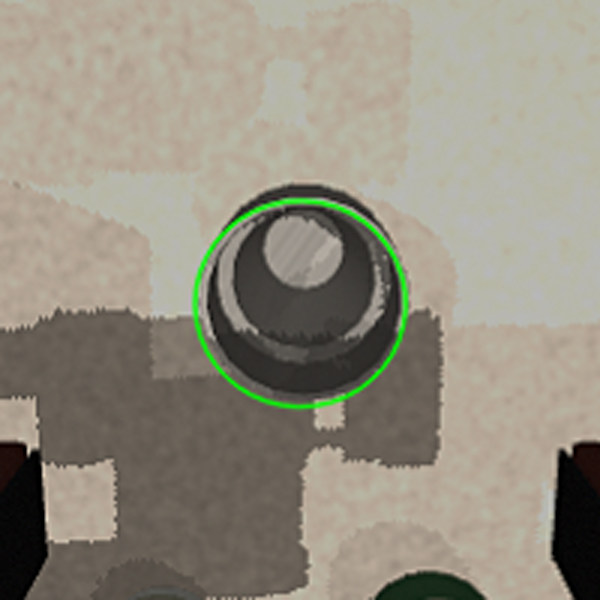

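View pics/w16.png

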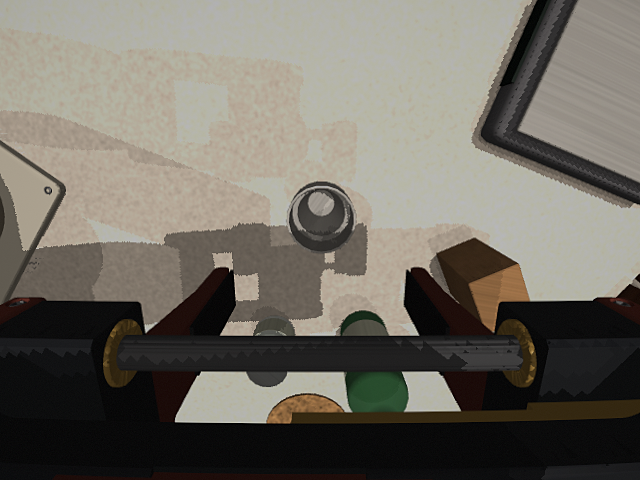

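Emit:
carry_out(delta_pos=[[0.2, 4, 0.15], [0.2, 8, 0.15], [0.2, 12, 0.15], [0.2, 15, 0.15], [0.2, 17, 0.15], [0.2, 18, 0.15], [0.2, 18.6, 0.15], [0.2, 18.6, 0.15], [0.2, 18.6, 0.15]], rotation=[[0, 0, 0], [0, 0, 0], [0, 0, 0], [0, 0, 0], [0, 0, 0], [0, 0, 0], [0, 0, 0], [0, 0, 0], [0, 0, 0]])

```text
t: 22.58
ee_pos: [381.5, 287.4, 44.2]
orientation: [-1.511, -0.505, 0.503]
ft_force: [-1.3, -0.1, 0.3]
width: 87.7
```

Emit:
carry_out(delta_pos=[[0, 0, 0], [0, 0, 0], [0, 0, 0], [0, 0, 0], [0, 0, 0], [0, 0, 0]], rotation=[[0, 0, 0], [0, 0, 0], [0, 0, 0], [0, 0, 0], [0, 0, 0], [0, 0, 0]], hand=255)

```text
t: 23.08
ee_pos: [381.0, 287.7, 44.2]
orientation: [-1.511, -0.506, 0.504]
ft_force: [-1.8, -1.1, 6.6]
width: 66.7
```

```bash
python3 sync.py;python3 g.py 380.6 286 300 0.644;python3 g.py 576 -6.2 300 0
```

```text
23.0833 [381.  287.7  44.2] 0.645 [-1.8 -1.1  6.6] 66.7
delta_pos [-0.13, -25.58, -0.11] rotation [0, 0.001, 0] rows>= 7 new [380.598 286.002 300.009   0.644]
delta_pos [-1.92, 0.0, -35.1] rotation [0, 0.644, 0] rows>= 9 new [576.038  -6.185 300.009   0.   ]
```

Emit:
carry_out(delta_pos=[[0, -1, 0], [0, -4, 0], [0, -8, 0], [0, -12, 0], [0, -16, 0], [0, -20, 0], [0, -24, 0], [0, -25.6, 0], [0, -25.6, 0], [0, -25.6, 0]], rotation=[[0, 0, 0], [0, 0, 0], [0, 0, 0], [0, 0, 0], [0, 0, 0], [0, 0, 0], [0, 0, 0], [0, 0, 0], [0, 0, 0], [0, 0, 0]])

```text
t: 23.92
ee_pos: [380.5, 287.3, 300.2]
orientation: [-1.511, -0.506, 0.504]
ft_force: [-0.8, -0.3, -2.0]
width: 66.8
```

```bash
python3 sync.py;python3 g.py 575.5 -6.4 300 0
```

```text
23.9167 [380.5 287.3 300.2] 0.645 [-0.8 -0.3 -2. ] 66.8
delta_pos [-2.08, 0.02, -35.19] rotation [0, 0.645, 0] rows>= 9 new [575.481  -6.391 299.957   0.   ]
```

Emit:
carry_out(delta_pos=[[-0.2, 0, -3], [-0.4, 0, -6.5], [-0.6, 0, -10], [-0.8, 0, -14], [-1, 0, -18], [-1.3, 0, -22], [-1.5, 0, -26], [-1.8, 0, -30], [-2.1, 0, -33.5], [-2.1, 0, -35.2], [-2.1, 0, -35.2], [-2.1, 0, -35.2]], rotation=[[0, 0.05, 0], [0, 0.12, 0], [0, 0.19, 0], [0, 0.26, 0], [0, 0.33, 0], [0, 0.4, 0], [0, 0.47, 0], [0, 0.54, 0], [0, 0.6, 0], [0, 0.645, 0], [0, 0.645, 0], [0, 0.645, 0]])

```text
t: 24.92
ee_pos: [574.3, -6.8, 297.2]
orientation: [-1.57, 0.004, 0.003]
ft_force: [-0.7, -0.2, -1.9]
width: 66.9
```

Emit:
carry_out(delta_pos=[[0, 0, 0], [0, 0, 0], [0, 0, 0]], rotation=[[0, 0, 0], [0, 0, 0], [0, 0, 0]])

```text
t: 25.17
ee_pos: [574.8, -5.3, 299.4]
orientation: [-1.571, -0.001, 0.002]
ft_force: [-0.8, 0.6, -1.3]
width: 66.7
```

```bash
python3 w.py w17;python3 sync.py
```

```text
25.1667 [574.75216265  -5.2785611  299.38266623] [[1.0, -0.0, -0.002], [0.002, 0.0, 1.0], [-0.0, -1.0, 0.0]] [-0.03  0.24  1.63  0.    1.28 -0.03] [-0.8  0.6 -1.3] 66.72144287357297
25.2167 [574.9  -5.4 299.6] 0.002 [-0.2 -0.4 -1.9] 66.5
```

View pics/w17.png

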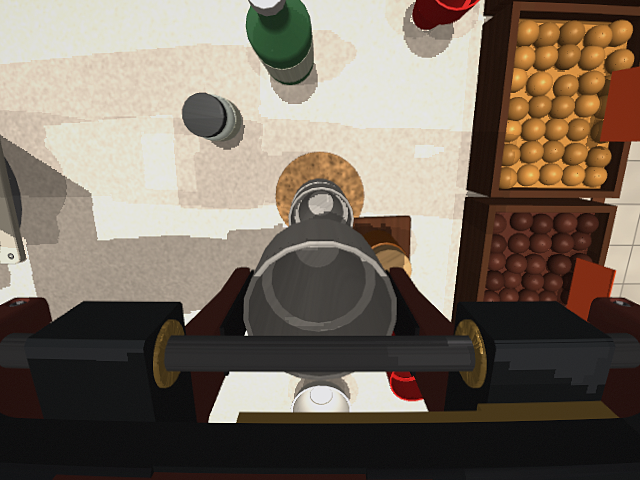

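Emit:
carry_out(delta_pos=[[0.1, 0, -0.1], [0.1, 3, -0.1], [0.1, 6, -0.1], [0.1, 8.5, -0.1], [0.1, 8.5, -0.1], [0.1, 10, -0.1], [0.1, 12, -0.1], [0.1, 13, -0.1], [0.1, 13, -0.1], [0.1, 13, -0.1]], rotation=[[0, 0, 0], [0, 0, 0], [0, 0, 0], [0, 0, 0], [0, 0, 0], [0, 0, 0], [0, 0, 0], [0, 0, 0], [0, 0, 0], [0, 0, 0]])

```text
t: 26.05
ee_pos: [576.7, -7.5, 170.2]
orientation: [-1.571, -0.0, 0.0]
ft_force: [-0.2, 0.9, -0.9]
width: 66.7
```

```bash
python3 sync.py
python3 - <<'E'
from m2 import *
cv2.imwrite('pics/s18.png',cv2.resize(ctrl.get_image('scene')[150:350,220:440,::-1],None,fx=3,fy=3,interpolation=cv2.INTER_CUBIC))
E
```

```text
26.05 [576.7  -7.5 170.2] 0.0 [-0.2  0.9 -0.9] 66.7
```

View pics/s18.png

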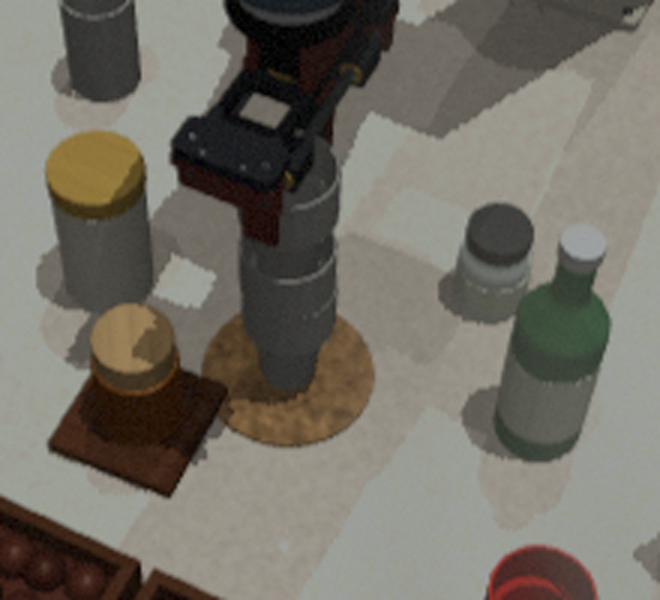

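Beaker 3's foot is in the mouth of the stack. I'll lower it gently: about 1 mm correction in x and y, then down to about 141.

Emit:
carry_out(delta_pos=[[-0.05, 1, 0.1], [-0.05, 2, 0.1], [-0.05, 2.6, 0.1], [-0.05, 2.9, 0.1], [-0.05, 2.9, 0.1], [-0.05, 2.9, 0.1]], rotation=[[0, 0, 0], [0, 0, 0], [0, 0, 0], [0, 0, 0], [0, 0, 0], [0, 0, 0]])

```text
t: 26.6
ee_pos: [575.9, -6.6, 140.2]
orientation: [-1.571, 0.0, 0.0]
ft_force: [-0.3, -1.2, -0.2]
width: 66.7
```

Emit:
carry_out(delta_pos=[[0, 0.1, 0], [0, 0.3, 0], [0, 0.3, 0]], rotation=[[0, 0, 0], [0, 0, 0], [0, 0, 0]])

```text
t: 26.85
ee_pos: [576.3, -6.6, 137.6]
orientation: [-1.571, -0.001, -0.001]
ft_force: [-0.0, -0.3, -0.8]
width: 66.3
```

Emit:
carry_out(delta_pos=[[0, 0.1, 0], [0, 0.15, 0], [0, 0.15, 0]], rotation=[[0, 0, 0], [0, 0, 0], [0, 0, 0]])

```text
t: 27.1
ee_pos: [577.5, -6.6, 137.2]
orientation: [-1.571, -0.003, -0.003]
ft_force: [1.4, 0.6, 4.9]
width: 66.3
```

Emit:
carry_out(delta_pos=[[0, 0, 0], [0, 0, 0], [0, 0, 0], [0, 0, 0], [0, 0, 0], [0, -1, 0], [0, -4, 0], [0, -8, 0], [0, -12, 0], [0, -15, 0], [0, -15, 0], [0, -15, 0]], rotation=[[0, 0, 0], [0, 0, 0], [0, 0, 0], [0, 0, 0], [0, 0, 0], [0, 0, 0], [0, 0, 0], [0, 0, 0], [0, 0, 0], [0, 0, 0], [0, 0, 0], [0, 0, 0]], hand=0)

```text
t: 28.1
ee_pos: [577.1, -6.6, 288.8]
orientation: [-1.571, -0.004, -0.004]
ft_force: [0.6, -0.0, -0.9]
width: 87.9
```

Emit:
carry_out(delta_pos=[[0, 0, 0], [0, 0, 0], [0, 0, 0], [0, 0, 0], [0, 0, 0], [0, 0, 0]], rotation=[[0, 0, 0], [0, 0, 0], [0, 0, 0], [0, 0, 0], [0, 0, 0], [0, 0, 0]])

```text
t: 28.6
ee_pos: [575.7, -6.6, 285.4]
orientation: [-1.571, 0.001, 0.001]
ft_force: [-0.1, -0.3, -0.2]
width: 87.7
```

```bash
python3 w.py w19;python3 sync.py
python3 - <<'E'
from m2 import *
s=ctrl.get_image('scene')[:,:,::-1].copy();cv2.imwrite('pics/s19f.png',s)
cv2.imwrite('pics/s19.png',cv2.resize(s[150:350,220:440],None,fx=3,fy=3,interpolation=cv2.INTER_CUBIC))
for z in (203,159,115): cv2.polylines(s,[(proj('scene',circ(577,-3,z,33.5))*16).astype(int)],True,(0,255,0),1,cv2.LINE_AA,4)
cv2.imwrite('pics/s19o.png',cv2.resize(s[180:320,250:390],None,fx=4,fy=4,interpolation=cv2.INTER_CUBIC))
cv2.imwrite('pics/t19.png',ctrl.get_image('top')[:,:,::-1])
im=cv2.imread('pics/w19.png');o=pickle.load(open('pics/w19.pkl','rb'))
cv2.polylines(im,[(proj('wrist',circ(575.7,-6,203,33.5),o)*16).astype(int)],True,(0,255,0),1,cv2.LINE_AA,4)
cv2.imwrite('pics/w19c.png',cv2.resize(im[120:320,220:420],None,fx=3,fy=3,interpolation=cv2.INTER_CUBIC))
E
```

```text
28.6 [575.74803547  -6.57564502 285.36871424] [[1.0, -0.001, 0.0], [-0.0, 0.0, 1.0], [-0.001, -1.0, 0.0]] [-0.03  0.25  1.64  0.    1.25 -0.03] [-0.1 -0.3 -0.2] 87.72818545490502
28.65 [575.8  -6.6 285.5] -0.0 [-0.  -0.1 -0.3] 87.5
```

View pics/w19c.png

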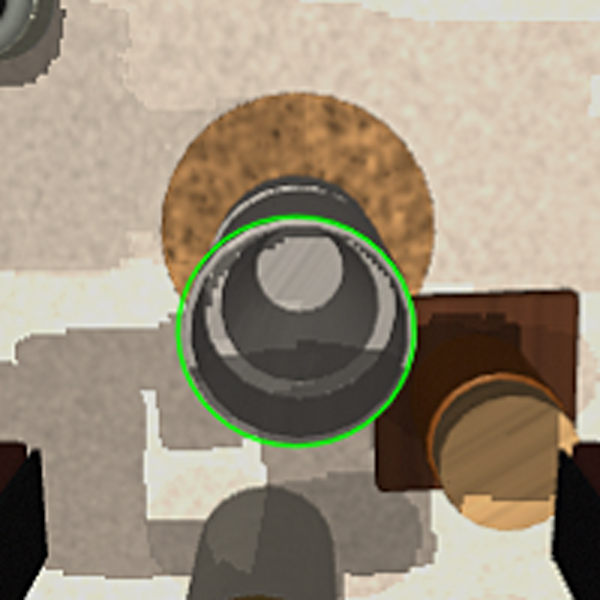

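View pics/s19.png

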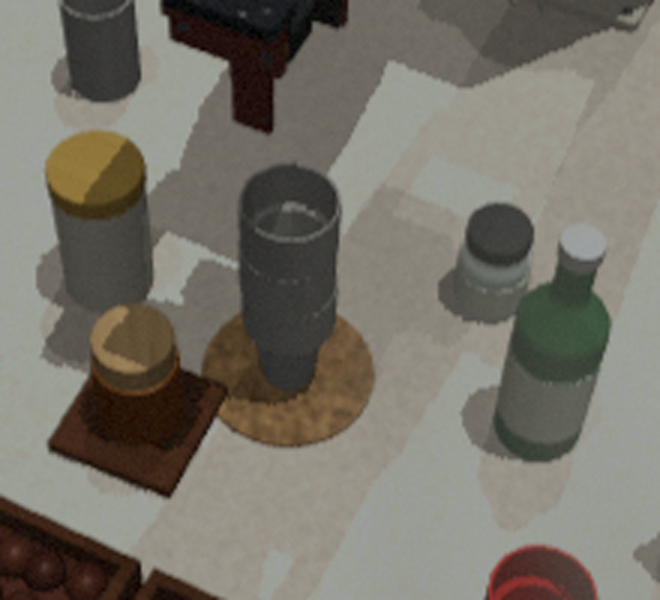

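View pics/s19o.png

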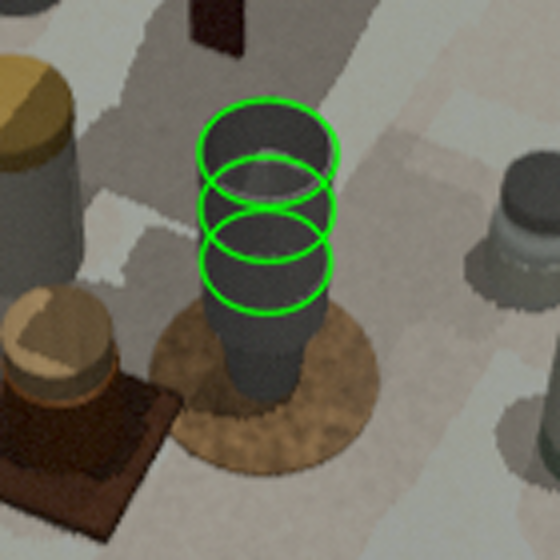

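View pics/t19.png

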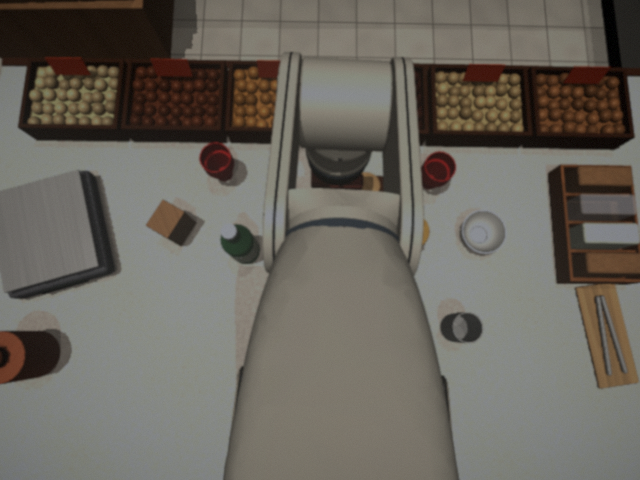

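```bash
python3 -c "
from workcell import ctrl
print(ctrl.close_job())"
```

```text
the job is handed in; nothing more can be done
None
```

The job is done and handed in at about 28.7 s. The jar went onto the square board first. Then the three stepped steel beakers were nested one by one into an upright stack in the middle of the cork mat.

**Last checks**
- **Stack:** the rims match the expected heights of 115, 159 and 203 mm in the scene view. The top rim is within about 1–2 mm of the mat centre in the wrist view.
- **Jar:** it stands upright about 3 mm from the board's measured centre. My board estimates differed by up to about 8 mm between cameras; I went by the wrist camera.
- **Other things:** nothing else showed any shift in the last views, checked by eye only. In the last top view the arm hid the stack, the board and part of the counter.

**What went wrong or disagreed**
- **Finger length:** the real finger ends sit about 35–37 mm above the reported TCP. Because of this, the jar was gripped by its lid.
- **First beaker grasp:** the first try on one beaker closed over its rim, with about 33 N upward on the wrist. I lifted off, checked that the beaker was upright and in place, and gripped it again lower on the collar.

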